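# Clean the covered seam of a drawer insert and hang the tools on the rail

### The job

Slide the red lock of the drawer insert fully out of the way and push the grey cover fully open; then take the bamboo-handled seam pick and run its steel tip down on the wood slowly and steadily along the whole dark seam it hid, from the end with the brass dot to the other end. Afterwards hang the pick and every spoon lying in the drawer by their loops on the hooks of the steel rail, push the cover fully shut and the lock fully home again, and leave the jar, shaker and grinder where they stand.

Things in the scene. Friction and masses are not known exactly. Their poses are not given: they have to be found in the camera images.
- drawer: White drawer with a pale ash floor, standing on the worktop, inside 492 x 787 mm, right wall's inner face at y = -386 mm, fixed. Origin at the centre of its underside, x away from the robot, y left, z up; floor top at z = 10 mm; walls 60 mm high, but the left side wall (inner face at y = +401 mm) is 240 mm high and the far front panel 100 mm.
- insert: Flat brown wooden board 200 x 235 x 30 mm (x, y, z) fixed on the drawer floor, origin at the centre of its underside. On its top lie the sliding cover, the lock and the seam. The pick's tip path and the slides all follow its x and y axes.
- lock (a joint): Lock slide, metres along the insert's +y: 0 locked, its bolt stands 10 mm in front of the cover's far edge; 0.030 fully drawn back (end stop), cover free from about 0.021. Sliding friction 1.2 N; it stays where left.
- lock_tab (a point): Grip point of the upright red lock tab (14 mm thick along the insert's y, 26 mm long along x, reaching 40 mm above the insert's top face); the point lies 10 mm below the tab's top, on its middle.
- cover (a joint): Grey sliding cover (95 x 170 x 6 mm), metres along the insert's +x: 0 closed over the seam, 0.095 fully open (end stop). It cannot pass 0.010 while locked. Sliding friction 1.5 N; it stays where left.
- cover_tab (a point): Grip point of the cover's upright dark wooden tab (14 mm thick along the insert's x, 50 mm long along y, reaching 40 mm above the insert's top face); the point lies 10 mm below the tab's top, on its middle.
- pick: Seam pick (stylus), 60 g. Origin on the underside of the bamboo handle at its middle; +x along the handle to the hanging loop, z up. Handle 14 mm wide, 18 mm thick (z 0 to 18), x = -55 to +64 mm. At x = -50 a steel prong points down (-z). Wire loop centred at x = +78, z = 9 mm, clear opening 24 mm, wire 6 mm, hole along z. Lies loose and level on its rest, see pick_tip.
- pick_tip (a point): The pick's 5 mm wide tip: at x = -50, y = 0, z = -45 mm in the pick's frame (prong 10 mm thick above). At the start the handle lies on a fixed bamboo rest, 55 mm above the drawer floor, on two posts 10 mm thick at x = -32 and +42 mm, between lips 6 mm high; it is free between the posts.
- rail: Stainless hook rail fixed to the inside of the left wall. Origin on the wall's face at the height of the drawer floor, x along the rail, the hooks point to -y (into the drawer), z up.
- jar: Lidded white ceramic jar, 70 mm across, 99 mm high, loose bystander; origin at the centre of its foot.
- shaker: Empty glass shaker, 66 mm across, 95 mm high, loose bystander; origin at the centre of its foot.
- grinder: Cast aluminium grinder, 56 mm across, 120 mm high, loose bystander; origin at the centre of its foot.
- hook0 (a point): Bottom of the crook of hook 0 (hooks numbered along the rail's +x, 55 mm apart): 58 mm from the wall; a hung loop may rest here or nearer the wall on the wire. The hook is 5.6 mm round wire that comes from the wall sloping gently down; beyond this point it turns up into a prong whose tip lies 12 mm further out (rail -y) and 28 mm higher. A loop goes over the prong from above, anything then swings down to hang.
- hook1 (a point): Bottom of the crook of hook 1 (hooks numbered along the rail's +x, 55 mm apart): 58 mm from the wall; a hung loop may rest here or nearer the wall on the wire. The hook is 5.6 mm round wire that comes from the wall sloping gently down; beyond this point it turns up into a prong whose tip lies 12 mm further out (rail -y) and 28 mm higher. A loop goes over the prong from above, anything then swings down to hang.
- hook2 (a point): Bottom of the crook of hook 2 (hooks numbered along the rail's +x, 55 mm apart): 58 mm from the wall; a hung loop may rest here or nearer the wall on the wire. The hook is 5.6 mm round wire that comes from the wall sloping gently down; beyond this point it turns up into a prong whose tip lies 12 mm further out (rail -y) and 28 mm higher. A loop goes over the prong from above, anything then swings down to hang.
- hook3 (a point): Bottom of the crook of hook 3 (hooks numbered along the rail's +x, 55 mm apart): 58 mm from the wall; a hung loop may rest here or nearer the wall on the wire. The hook is 5.6 mm round wire that comes from the wall sloping gently down; beyond this point it turns up into a prong whose tip lies 12 mm further out (rail -y) and 28 mm higher. A loop goes over the prong from above, anything then swings down to hang.
- seam0 (a point): Point on the seam, on the insert's top face: start of the seam, by the brass dot. The seam is a dark flush line 5 mm wide, straight between neighbouring points (seam0 to seam4, in all 147 mm); axes as the insert's.
- seam1 (a point): Point on the seam, on the insert's top face: first bend. The seam is a dark flush line 5 mm wide, straight between neighbouring points (seam0 to seam4, in all 147 mm); axes as the insert's.
- seam2 (a point): Point on the seam, on the insert's top face: middle of the slanting part. The seam is a dark flush line 5 mm wide, straight between neighbouring points (seam0 to seam4, in all 147 mm); axes as the insert's.
- seam3 (a point): Point on the seam, on the insert's top face: second bend. The seam is a dark flush line 5 mm wide, straight between neighbouring points (seam0 to seam4, in all 147 mm); axes as the insert's.
- seam4 (a point): Point on the seam, on the insert's top face: far end of the seam. The seam is a dark flush line 5 mm wide, straight between neighbouring points (seam0 to seam4, in all 147 mm); axes as the insert's.
- spoon_large: Steel measuring spoon with a 48 mm round bowl, 60 g, 150 mm long, flat. Origin under mid-handle; +x along the handle to the loop, z up. Handle 14 mm wide, 10 mm thick (z 0 to 10), x = -38 to +64. Wire loop centred at x = +78, z = 5 mm: clear opening 24 mm, wire 6 mm, hole along z. Bowl centre at x = -62; centre of mass between origin and bowl. Loose on the drawer floor; None if absent.
- spoon_small: Steel measuring spoon with a 36 mm round bowl, 50 g, 150 mm long, flat. Origin under mid-handle; +x along the handle to the loop, z up. Handle 14 mm wide, 10 mm thick (z 0 to 10), x = -38 to +64. Wire loop centred at x = +78, z = 5 mm: clear opening 24 mm, wire 6 mm, hole along z. Bowl centre at x = -62; centre of mass between origin and bowl. Loose on the drawer floor; None if absent.
- spoon_bamboo: Bamboo tasting spoon with a 44 mm round bowl, 40 g, 150 mm long, flat. Origin under mid-handle; +x along the handle to the loop, z up. Handle 14 mm wide, 10 mm thick (z 0 to 10), x = -38 to +64. Wire loop centred at x = +78, z = 5 mm: clear opening 24 mm, wire 6 mm, hole along z. Bowl centre at x = -62; centre of mass between origin and bowl. Loose on the drawer floor; None if absent.

How it is judged:
By the outcome, as a careful person would: the job done as asked, in the order asked, and still so for the second after the job is handed in, with the robot touching nothing.
Of spoon_large, spoon_small, spoon_bamboo only 1 to 3 are there at a start; the rules pass over those that are not, and their reading is None.
At some moment in a run one of spoon_large, spoon_small, spoon_bamboo may be knocked a few centimetres aside while the robot is not near it.
It also fails if it takes over 210 s, if anything falls off the work surface, if the arm or the gripper's body presses on something with over 40 N, if the wrist force passes 120 N, or if a joint passes its speed limit or range.

### The arm

A 7-joint arm with a two-finger parallel gripper is mounted at the origin on the work surface. World frame = base frame: x ahead of the robot, y to its left, z up, the work surface at z = 0. Lengths are in m, angles in degrees, forces in N, time in s.
With the tool pointing down it reaches from about 0.4 to 0.9 m from the base axis. Payload 5.5 kg.
Tool frame: the origin (TCP) lies midway between the tips of the shut fingers; the grasp point (between the pads) lies 19 mm behind it; z points along the fingers, x is the direction in which the jaws open and shut, and the axes are right-handed (so a half turn about z gives the same grasp; the last joint's range is limited). The gripper opens to 85 mm and grips with 20 to 120 N. Pads are 22 mm wide; open, the fingers measure 114 mm over their backs; the gripper's body (76 mm by 85 mm) begins 54 mm behind the grasp point. The pads swing forward as they close: fully open they stand 13 mm farther back than shut.
Start: joints at [90.195, 28.699, -24.465, 88.831, 12.651, 65.22, -12.049], TCP at [0.167, -0.628, 0.231] pointing down, gripper open.
Joint ranges: [-164.97, 164.97], [-17.58, 116.51], [-87.97, 89.64], [11.32, 138.91], [-80.73, 260.73], [10.89, 115.49], [-147.41, 147.41]. Speed limits (degrees/s): [147.25, 147.25, 180, 180, 180, 180, 180].

### API

Orientations are given as a 3x3 rotation matrix whose columns are the frame's x, y, z axes.
In Python, from workcell import arm, eyes, finish_job gives the robot as it stands.
- The arm moves only by the shell command python3 -m creep 'ROWS' [FORCE]. ROWS is JSON, one flat list of numbers, 5 for each row, row after row: the gripper's target within -1 to 1 (fully open at 1, half-way at 0, shut at -1), then the shift along the tool's x, y, z in mm, then the turn about the tool's z in rad. A call has exactly 10 rows; each row shifts and turns the commanded pose from where the row before left it, along the tool's axes as they then stand; what a row does not reach is not made up. A row lasts 1/8 s, in which the tool goes at most 62.5 mm and 10.7 degrees, less where a joint would pass 70% of its speed; a pose out of reach is approached as far as the arm can. A call with a gripper value outside its range is refused whole. The fingers move at their own pace and stop on an object; FORCE is the grip in N (left out, the last holds). Time passes only in rows, so rows that do not move let the fingers close, or fill a call up. It gives the time, the measured TCP pose, the force and the opening at its end, in the units of the state.
- arm.get_state(): the state, without advancing time (a new reading comes with each control period).
- eyes.snapshot(name): name is "scene" or "top"; returns the picture (420x560x3 uint8, blue, green, red); there is no depth.
- eyes.camera_params(name): a dict with "mtx" (3x3 intrinsics, pixels), "eye" and "attitude" of the camera in the world. Camera axes: x right, y down, z forward; pixel columns grow to the right and rows downward; lengths in m; the calibration is good to about 2 mm. A picture is of the moment at which its call begins. camera_params takes no time and is no camera call.
- finish_job(): hands the job in, once; it reports no verdict.
The state is a dict: "time": time; "joint_positions": joint angles; "qvel": joint speeds; "joint_torque": joint torques, N m; "position": TCP position; "ee_rot": TCP orientation; "contact_force": force on the tool from outside, world axes, zero at the start; "torque": the same for the moment, N m; "gripper_width": finger opening in m.
Only numpy, scipy, OpenCV 4.12 (cv2) and the standard library are available. Lean on these libraries where they do the work, as an engineer would, in place of code of your own. Each camera call takes 0.05 s, during which the arm holds its last target.

## Working session

There is one attempt and no reset: what is moved stays moved. The work goes in short steps, Python scripts to look and compute and a shell command to move; the robot and the scene stay as the last step left them, time stands still between calls to the robot, and variables do not carry over. Pictures are saved under pics/ and viewed, and the job is handed in when it is done.

```bash
ls; mkdir -p pics; python3 - <<'E'
from workcell import arm, eyes
import cv2
s=arm.get_state(); print(s)
for n in("scene","top"):
    cv2.imwrite(f"pics/{n}0.png",eyes.snapshot(n)); print(n,eyes.camera_params(n))
E
```

```text
pics
{'time': 0.0, 'joint_positions': array([ 90.19372446,  28.75339963, -24.45244281,  88.89288736,
        12.65190041,  65.21926034, -12.04973825]), 'qvel': array([-0.06328816, -0.05054237,  0.10310979, -0.0846919 ,  0.05319719,
       -0.18705411,  0.04223059]), 'joint_torque': array([ 1.26870118e-04, -5.69523847e+01, -5.81596524e+00, -2.80934125e+01,
        1.05739071e-02,  1.20901479e-02,  4.26951445e-06]), 'position': array([ 0.16675153, -0.6275202 ,  0.23025215]), 'ee_rot': array([[ 2.56949082e-01, -9.66424832e-01, -4.62273843e-04],
       [-9.66422968e-01, -2.56949494e-01,  1.89862216e-03],
       [-1.95365663e-03, -4.10971621e-05, -9.99998091e-01]]), 'contact_force': array([ 0.10301851, -0.33782219,  0.88783663]), 'torque': array([ 0.03319682,  0.01991112, -0.03877392]), 'gripper_width': 0.08563342178827812}
scene {'mtx': array([[425.90524071,   0.        , 275.65309845],
       [  0.        , 425.90524071, 204.60613232],
       [  0.        ,   0.        ,   1.        ]]), 'eye': array([ 0.87822512, -0.37668195,  0.90456993]), 'attitude': array([[ 0.80762917,  0.48945653, -0.32888818],
       [ 0.5896556 , -0.67639602,  0.44135553],
       [-0.00643431, -0.55038236, -0.83488793]])}
top {'mtx': array([[453.56611209,   0.        , 282.56158773],
       [  0.        , 453.56611209, 209.33620645],
       [  0.        ,   0.        ,   1.        ]]), 'eye': array([0.51207534, 0.05973305, 1.30176721]), 'attitude': array([[-0.0199842 , -0.99826852,  0.05532271],
       [-0.99942373,  0.01842753, -0.02850665],
       [ 0.02743783, -0.05586051, -0.99806151]])}
```

View pics/top0.png

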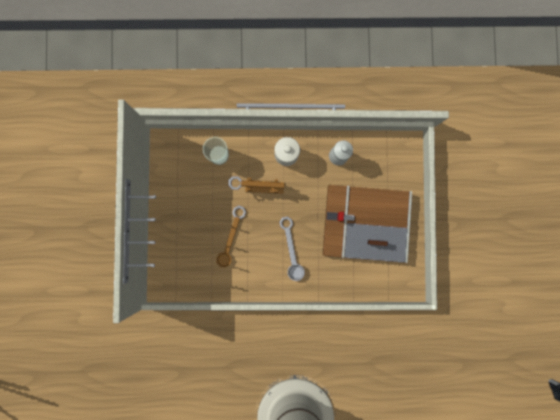

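View pics/scene0.png

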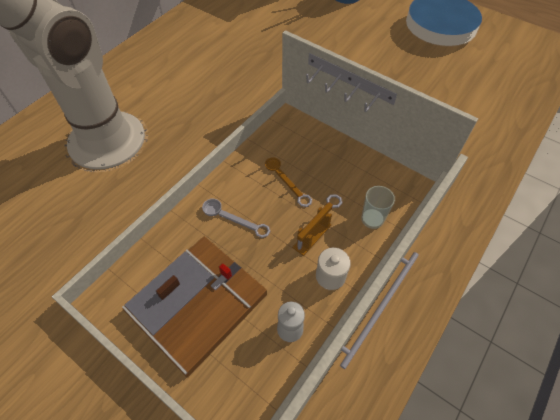

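The top view (image right is -y, up is +x) shows the insert at right around (365,225), the pick on its rest at (262,185), a bamboo spoon at (231,237), a steel spoon at (292,248), and the hooks on the left wall at x≈153. I'll zoom in next.

```bash
cat > h.py <<'E'
import numpy as np, cv2
from workcell import arm, eyes
P={n:eyes.camera_params(n) for n in("scene","top")}
def back(n,u,v,z):
    p=P[n]; d=p['attitude']@np.linalg.inv(p['mtx'])@np.array([u,v,1.0]); return p['eye']+d*(z-p['eye'][2])/d[2]
def proj(n,X):
    p=P[n]; c=p['attitude'].T@(np.asarray(X,float)-p['eye']); q=p['mtx']@c; return q[:2]/q[2]
def tri(uvt,uvs):
    A=[];b=[]
    for n,(u,v) in(("top",uvt),("scene",uvs)):
        p=P[n]; d=p['attitude']@np.linalg.inv(p['mtx'])@np.array([u,v,1.0]); d/=np.linalg.norm(d)
        M=np.eye(3)-np.outer(d,d); A.append(M); b.append(M@p['eye'])
    X=np.linalg.lstsq(np.vstack(A),np.hstack(b),rcond=None)[0]; return X
def crop(n,img,u0,v0,u1,v1,f,name):
    c=cv2.resize(img[v0:v1,u0:u1],None,fx=f,fy=f,interpolation=cv2.INTER_CUBIC)
    for k in range((u0//10+1)*10,u1,10):
        cv2.line(c,(int((k-u0)*f),0),(int((k-u0)*f),6 if k%50 else 14),(0,0,255),1)
        if k%20==0: cv2.putText(c,str(k),(int((k-u0)*f)-10,22),0,.35,(0,0,255),1)
    for k in range((v0//10+1)*10,v1,10):
        cv2.line(c,(0,int((k-v0)*f)),(6,int((k-v0)*f)),(0,0,255),1)
        if k%20==0: cv2.putText(c,str(k),(8,int((k-v0)*f)+4),0,.35,(0,0,255),1)
    cv2.imwrite(f"pics/{name}.png",c)
E
python3 - <<'E'
from h import *
t=cv2.imread("pics/top0.png"); s=cv2.imread("pics/scene0.png")
crop("top",t,310,175,430,275,6,"c1"); crop("top",t,200,130,320,290,3.7,"c2"); crop("top",t,110,90,170,330,2.4,"c3")
crop("scene",s,110,230,270,370,4,"c4"); crop("scene",s,190,140,400,260,3.8,"c5"); crop("scene",s,270,30,470,190,3.7,"c6")
E
```

```text
(no output)
```

View pics/c1.png

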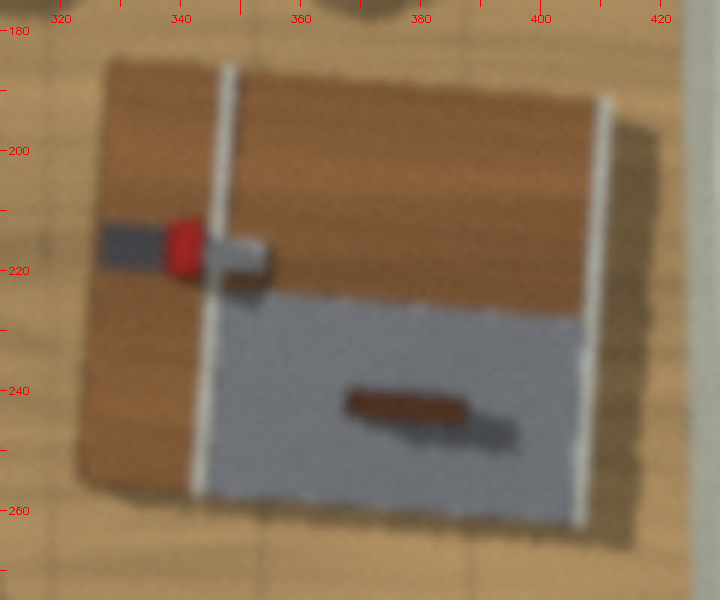

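View pics/c2.png

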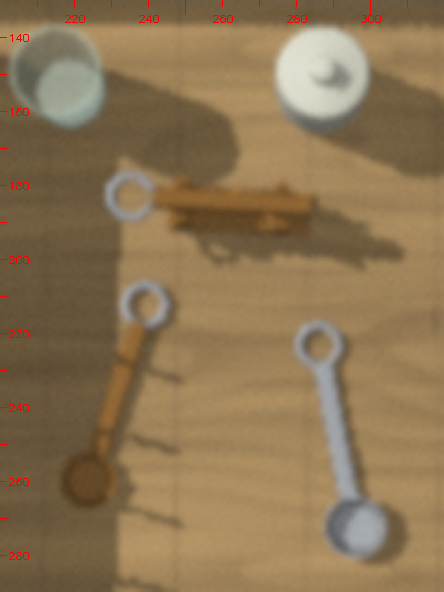

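View pics/c3.png

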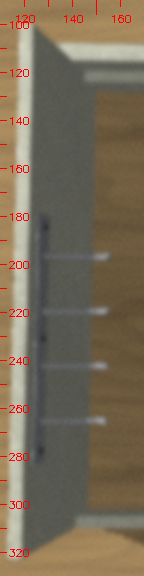

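View pics/c4.png

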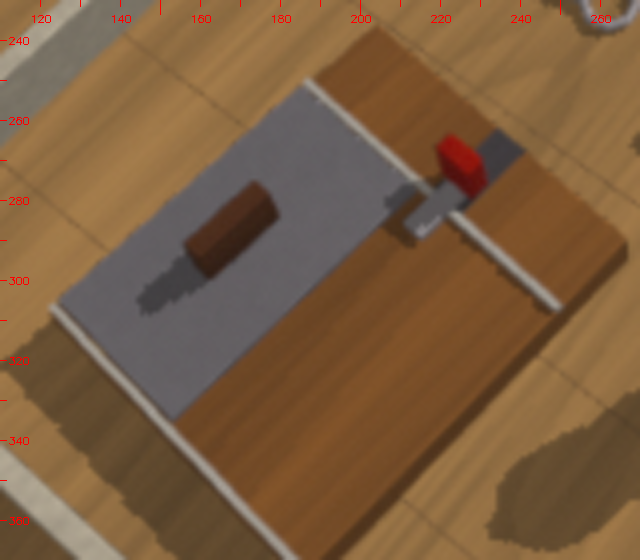

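View pics/c5.png

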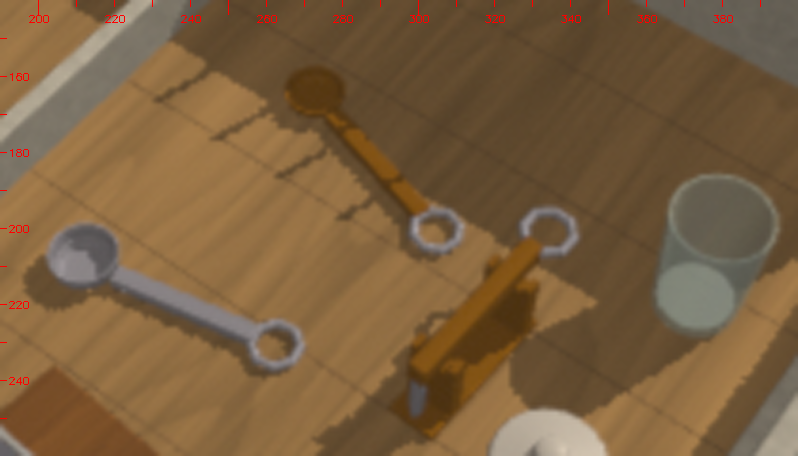

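View pics/c6.png

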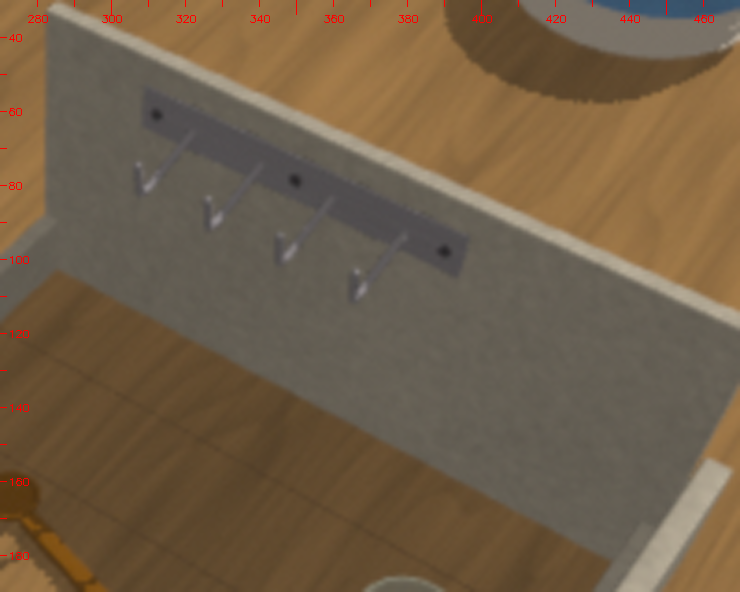

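```bash
python3 - <<'E'
from h import *
np.set_printoptions(precision=4,suppress=True)
for n,u,v in(("TL",327.5,185.5),("TR",411.5,191),("BL",323,255.5),("BR",407,262.5)): print("ins",n,back("top",u,v,.04))
print("lock tab top",back("top",341,216.5,.08), "scene", back("scene",225,270,.08))
print("lock tri",tri((341,215.5),(225,269.5)))
print("cover tab top",back("top",378,242.5,.08), back("scene",168,286,.08), tri((378,242.5),(168,286)))
print("cover far edge",back("top",352,224.3,.046),back("top",405,227.8,.046))
print("bam loop",back("top",238.5,212.5,.015),back("scene",304.5,200.5,.015),"bowl",back("top",223.5,259.5,.018),back("scene",273,164,.018))
print("steel loop",back("top",286,223,.015),back("scene",262.5,230.5,.015),"bowl",back("top",296.5,272.5,.02),back("scene",212,208,.02))
print("steel w",back("top",287.5,272.5,.025)-back("top",305,272.5,.025))
print("bam bowl w",back("top",216,259.5,.02)-back("top",231,259.5,.02))
print("pick loop",back("top",235,182.5,.074),back("scene",334.5,201,.074),tri((235,182.5),(334.5,201)))
print("pick end",back("top",284,186,.083))
for a,b in(((154,196.5),(307,74)),((154,219),(326,83)),((154,241.7),(345,93)),((153.5,264.5),(366,103))): print("prong tip",tri(a,b))
for n,u,v in(("jar",290,152,),("grinder",342,160),("shaker",218,155)): print(n,back("top",u,v,.03))
# wall inner edges
print("left wall bottom",back("scene",283,104,.01),back("scene",420,182,.01),"top edge",back("scene",284,33,.25),back("scene",475,120,.25))
E
```

```text
ins TL [ 0.6466 -0.1036  0.04  ]
ins TR [ 0.627  -0.3405  0.04  ]
ins BL [ 0.4515 -0.0861  0.04  ]
ins BR [ 0.4271 -0.3206  0.04  ]
lock tab top [ 0.5575 -0.1329  0.08  ] scene [ 0.5643 -0.1367  0.08  ]
lock tri [ 0.5606 -0.1339  0.073 ]
cover tab top [ 0.4853 -0.2314  0.08  ] [ 0.4921 -0.2334  0.08  ] [ 0.4861 -0.2327  0.0697]
cover far edge [ 0.5365 -0.1684  0.046 ] [ 0.5238 -0.3166  0.046 ]
bam loop [0.5767 0.148  0.015 ] [0.5793 0.1461 0.015 ] bowl [0.4452 0.1918 0.018 ] [0.447  0.1924 0.018 ]
steel loop [0.5444 0.014  0.015 ] [0.5462 0.0148 0.015 ] bowl [ 0.4045 -0.0125  0.02  ] [ 0.4079 -0.0096  0.02  ]
steel w [0.0011 0.0491 0.    ]
bam bowl w [0.0009 0.0419 0.    ]
pick loop [0.6554 0.1523 0.074 ] [0.6569 0.1515 0.074 ] [0.656  0.1527 0.0718]
pick end [0.6427 0.0198 0.083 ]
prong tip [0.5551 0.2624 0.3388]
prong tip [0.5367 0.311  0.2576]
prong tip [0.52   0.3558 0.1818]
prong tip [0.5107 0.3876 0.1329]
jar [ 0.7447 -0.0009  0.03  ]
grinder [ 0.7196 -0.148   0.03  ]
shaker [0.7392 0.2023 0.03  ]
left wall bottom [0.3319 0.399  0.01  ] [0.7884 0.3731 0.01  ] top edge [0.3336 0.3976 0.25  ] [0.835  0.3885 0.25  ]
```

```bash
cat >> h.py <<'E'
def need(target,heading):
    """turn & shift needed (tool axes after the turn). heading = deg of tool x in world"""
    s=arm.get_state(); R=s['ee_rot']; p=s['position']
    h=np.degrees(np.arctan2(R[1,0],R[0,0])); t=-(heading-h); t=(t+90)%180-90
    print("t=%.2f pos"%s['time'],np.round(p,4),"head %.2f"%h,"w %.4f"%s['gripper_width'],"F",np.round(s['contact_force'],1),"j7 %.0f"%s['joint_positions'][6])
    hh=np.radians(h-t); ax=np.array([np.cos(hh),np.sin(hh),0]); ay=np.array([np.sin(hh),-np.cos(hh),0])
    if target is not None:
        d=(np.asarray(target)-p)*1000
        print("turn rad %.4f (%.1f deg, alt +-180) shift x %.1f y %.1f z %.1f"%(np.radians(t),t,d@ax,d@ay,-d[2]))
E
python3 - <<'E'
from h import *
np.set_printoptions(precision=4,suppress=True)
for a,b in(((154,196.5),(366,103)),((154,219),(345,93)),((154,241.7),(326,83)),((153.5,264.5),(307,74))): print("prong tip",tri(a,b))
for b in((366,111),(345.5,101),(327,91.5),(308.5,81.5)):
    # crook bottom
    print(b, back("scene",b[0],b[1],.16), back("scene",b[0],b[1],.18))
need([.561,-.134,.16],-95.2)
E
```

```text
prong tip [0.6092 0.3354 0.2145]
prong tip [0.5546 0.3345 0.2164]
prong tip [0.5012 0.3343 0.2194]
prong tip [0.4471 0.3354 0.2191]
(366, 111) [0.6022 0.3677 0.16  ] [0.6096 0.3477 0.18  ]
(345.5, 101) [0.5436 0.3685 0.16  ] [0.5526 0.3484 0.18  ]
(327, 91.5) [0.4878 0.3707 0.16  ] [0.4983 0.3506 0.18  ]
(308.5, 81.5) [0.429  0.3745 0.16  ] [0.441  0.3544 0.18  ]
t=0.10 pos [ 0.1668 -0.6276  0.2304] head -75.11 w 0.0857 F [-0.3  0.3  0.5] j7 -12
turn rad 0.3506 (20.1 deg, alt +-180) shift x -527.3 y -347.9 z 70.4
```

```bash
python3 -m creep '[0,0,0,0,0.175, 0,0,0,0,0.175, 0,-44,-29,0,0, 0,-44,-29,0,0, 0,-44,-29,0,0, 0,-44,-29,0,0, 0,-44,-29,0,0, 0,-44,-29,0,0, 0,-44,-29,0,0, 0,-44,-29,0,0]' 30; python3 -c "
from h import *
need([.561,-.134,.16],-95.2)"
```

```text
time: 1.35
position: [0.4304, -0.297, 0.2311]
ee_rot: [[-0.09, -0.996, -0.0], [-0.996, 0.09, -0.0], [0.0, 0.0, -1.0]]
contact_force: [1.3, -0.7, 0.3]
gripper_width: 0.0425
t=1.35 pos [ 0.4304 -0.297   0.2311] head -95.18 w 0.0425 F [ 1.3 -0.7  0.3] j7 -72
turn rad 0.0004 (0.0 deg, alt +-180) shift x -174.2 y -115.3 z 71.1
```

```bash
python3 -m creep '[0,-35,-23,0,0, 0,-35,-23,0,0, 0,-35,-23,0,0, 0,-35,-23,0,0, 0,-34,-23,0,0, 0,0,0,45,0, 0,0,0,45,0, 0,0,0,45,0, 0,0,0,30,0, 0,0,0,12,0]' 30; python3 -c "
from h import *
need([.561,-.134,.053],-95.2)
crop('scene',eyes.snapshot('scene'),110,200,290,350,4,'d1')"
```

```text
time: 2.6
position: [0.5582, -0.1352, 0.052]
ee_rot: [[-0.09, -0.996, -0.004], [-0.996, 0.09, 0.001], [-0.001, 0.004, -1.0]]
contact_force: [0.5, 0.6, 0.1]
gripper_width: 0.0427
t=2.60 pos [ 0.5582 -0.1352  0.052 ] head -95.16 w 0.0427 F [0.5 0.6 0.1] j7 -104
turn rad 0.0008 (0.0 deg, alt +-180) shift x -1.4 y -2.7 z -1.0
```

View pics/d1.png

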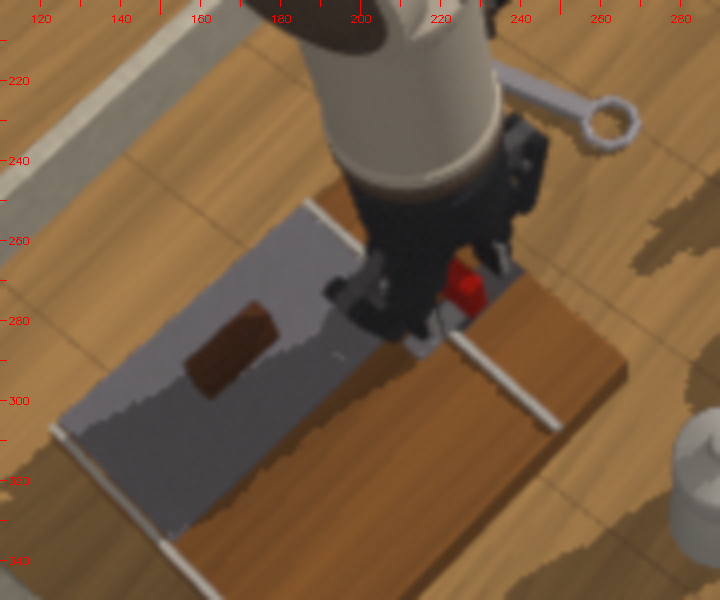

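The fingers straddle the red tab at about (226,285). Next I close on it and draw it back along +y, which is tool -x.

```bash
python3 -m creep '[-1,0,0,0,0, -1,0,0,0,0, -1,0,0,0,0, -1,0,0,0,0, -1,-6,0,0,0, -1,-6,0,0,0, -1,-6,0,0,0, -1,-6,0,0,0, -1,-6,0,0,0, -1,-2,0,0,0]' 30; python3 -c "
from h import *
need([.561,-.134,.053],-95.2)"
```

```text
time: 3.9
position: [0.5641, -0.105, 0.0557]
ee_rot: [[-0.091, -0.996, 0.003], [-0.996, 0.091, -0.002], [0.002, -0.003, -1.0]]
contact_force: [0.3, -1.6, 8.1]
gripper_width: 0.0135
t=3.90 pos [ 0.5641 -0.105   0.0557] head -95.21 w 0.0135 F [ 0.3 -1.6  8.1] j7 -107
turn rad -0.0001 (-0.0 deg, alt +-180) shift x 29.2 y 0.5 z 2.7
```

```bash
python3 -m creep '[-1,0,0,-3,0, -1,-1,0,0,0, -1,-1,0,0,0, -1,-1,0,0,0, -1,-1,0,0,0, -1,-1,0,0,0, -1,0,0,0,0, -1,0,0,0,0, -1,0,0,0,0, -1,0,0,0,0]' 30; python3 -c "
from h import *
need([.561,-.134,.053],-95.2)
crop('scene',eyes.snapshot('scene'),110,200,290,350,4,'d2')"
```

```text
time: 5.15
position: [0.564, -0.104, 0.056]
ee_rot: [[-0.094, -0.996, 0.002], [-0.996, 0.094, -0.004], [0.004, -0.002, -1.0]]
contact_force: [7.1, -9.3, -15.8]
gripper_width: 0.0133
t=5.15 pos [ 0.564 -0.104  0.056] head -95.38 w 0.0133 F [  7.1  -9.3 -15.8] j7 -108
turn rad -0.0031 (-0.2 deg, alt +-180) shift x 30.2 y 0.2 z 3.0
```

View pics/d2.png

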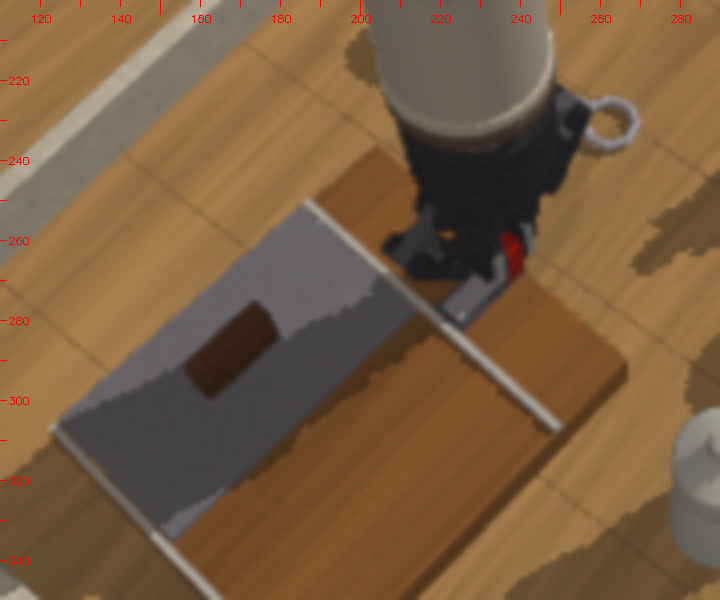

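```bash
python3 -m creep '[0,0,0,0,0, 0,0,0,0,0, 0,0,0,-45,0, 0,0,0,-20,0.175, 0,0,0,0,0.175, 0,0,0,0,0.175, 0,0,0,0,0.175, 0,0,0,0,0.175, 0,0,0,0,0.175, 0,0,0,0,0.175]' 30; python3 -c "
from h import *
need([.488,-.233,.055],-5.2)
crop('top',eyes.snapshot('top'),310,175,430,275,6,'d3')"
```

```text
time: 6.45
position: [0.56, -0.0981, 0.119]
ee_rot: [[-0.95, -0.312, -0.01], [-0.312, 0.95, 0.003], [0.009, 0.006, -1.0]]
contact_force: [-0.9, 0.2, -1.7]
gripper_width: 0.0426
t=6.45 pos [ 0.56   -0.0981  0.119 ] head -161.81 w 0.0426 F [-0.9  0.2 -1.7] j7 -147
turn rad 0.4083 (23.4 deg, alt +-180) shift x 59.5 y -140.9 z 64.0
```

View pics/d3.png

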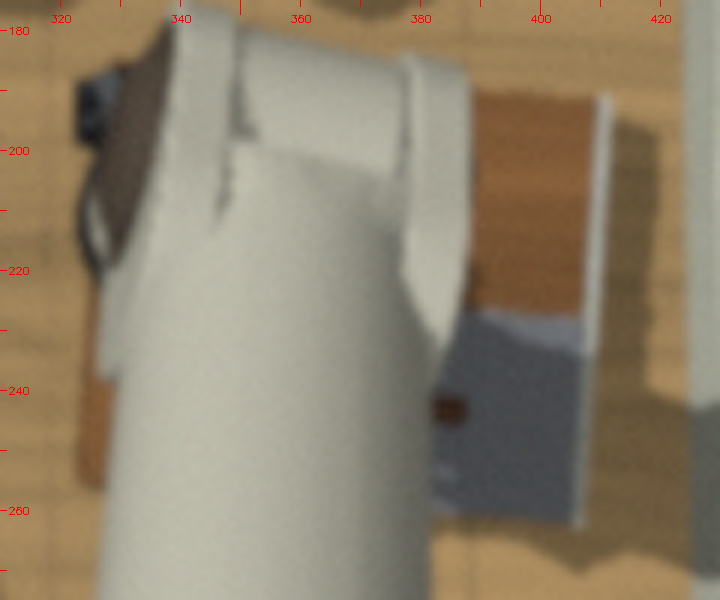

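```bash
python3 -m creep '[0,0,0,0,-0.18, 0,0,0,0,-0.18, 0,0,0,0,-0.18, 0,0,0,0,-0.18, 0,0,0,0,-0.18, 0,0,0,0,-0.18, 0,0,0,0,-0.18, 0,0,0,0,-0.18, 0,0,0,0,-0.18, 0,0,0,0,-0.18]' 30; python3 -c "
from h import *
need([.488,-.233,.055],-5.2)"
```

```text
time: 7.75
position: [0.5607, -0.0975, 0.1193]
ee_rot: [[0.532, -0.847, -0.009], [-0.847, -0.532, 0.002], [-0.007, 0.007, -1.0]]
contact_force: [-0.8, -0.2, -0.6]
gripper_width: 0.0428
t=7.75 pos [ 0.5607 -0.0975  0.1193] head -57.86 w 0.0428 F [-0.8 -0.2 -0.6] j7 -56
turn rad -0.9190 (-52.7 deg, alt +-180) shift x -60.1 y 141.5 z 64.3
```

```bash
python3 -m creep '[0,0,0,0,-0.18, 0,0,0,0,-0.18, 0,0,0,0,-0.18, 0,0,0,0,-0.18, 0,0,0,0,-0.18, 0,0,0,0,-0.019, 0,-20,47,0,0, 0,-20,47,0,0, 0,-20,47,0,0, 0,0,0,0,0]' 30; python3 -c "
from h import *
need([.488,-.233,.055],-5.2)
crop('scene',eyes.snapshot('scene'),110,200,290,350,4,'d4')"
```

```text
time: 9.0
position: [0.4839, -0.2378, 0.1195]
ee_rot: [[0.994, -0.11, -0.012], [-0.11, -0.994, -0.001], [-0.011, 0.002, -1.0]]
contact_force: [0.7, 0.9, 0.9]
gripper_width: 0.0426
t=9.00 pos [ 0.4839 -0.2378  0.1195] head -6.32 w 0.0426 F [0.7 0.9 0.9] j7 6
turn rad -0.0196 (-1.1 deg, alt +-180) shift x 3.7 y -5.1 z 64.5
```

View pics/d4.png

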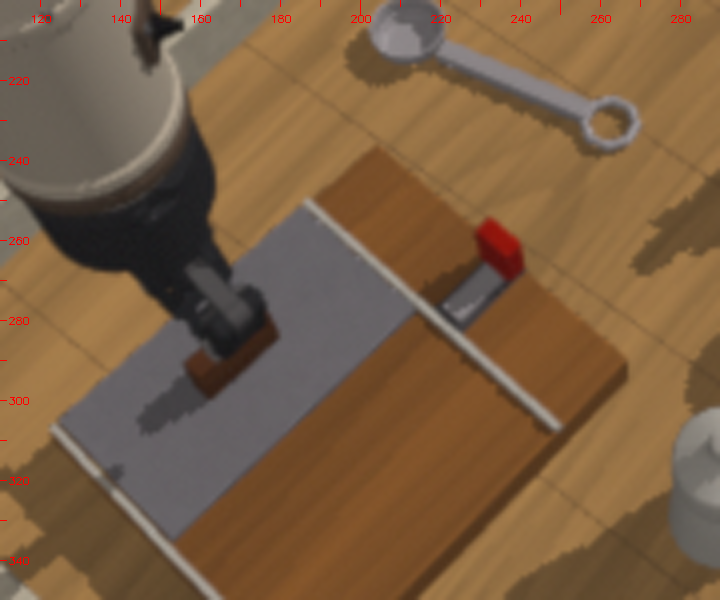

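The lock is drawn back, with the red tab at (239,256) and the bolt clear of the guide. Next is the cover tab.

```bash
python3 -m creep '[0,3.5,-5,0,-0.02, 0,0,0,35,0, 0,0,0,25,0, 0,0,0,3,0, -1,0,0,0,0, -1,0,0,0,0, -1,0,0,0,0, -1,0,0,0,0, -1,5,0,0,0, -1,10,0,0,0]' 30; python3 -m creep '[-1,10,0,0,0, -1,10,0,0,0, -1,10,0,0,0, -1,10,0,0,0, -1,10,0,0,0, -1,10,0,0,0, -1,10,0,0,0, -1,10,0,0,0, -1,3,0,0,0, -1,0,0,0,0]' 30;python3 -c "
from h import *
need([.488,-.233,.055],-5.2)"
```

```text
time: 10.3
position: [0.5056, -0.2287, 0.0572]
ee_rot: [[0.997, -0.08, -0.009], [-0.08, -0.997, 0.001], [-0.009, -0.001, -1.0]]
contact_force: [-1.1, 4.1, 6.6]
gripper_width: 0.0136
time: 11.55
position: [0.5789, -0.2362, 0.0569]
ee_rot: [[0.996, -0.082, -0.028], [-0.082, -0.997, 0.002], [-0.028, 0.001, -1.0]]
contact_force: [-28.1, 7.2, 34.7]
gripper_width: 0.0132
t=11.55 pos [ 0.5789 -0.2362  0.0569] head -4.73 w 0.0132 F [-28.1   7.2  34.7] j7 2
turn rad 0.0082 (0.5 deg, alt +-180) shift x -90.8 y 5.0 z 1.9
```

```bash
python3 -m creep '[-1,-2,0,-2,0, 0,-2,0,-2,0, 0,0,0,0,0, 0,0,0,0,0, 0,0,0,-40,0, 0,0,0,-50,0, 0,-62,0,0,0, 0,-62,0,0,0, 0,0,0,0,0, 0,0,0,0,0]' 30;python3 -c "
from h import *
need([.488,-.233,.055],-5.2)
crop('scene',eyes.snapshot('scene'),110,200,290,350,4,'d5')
crop('top',eyes.snapshot('top'),310,175,430,275,6,'d6')"
```

```text
time: 12.8
position: [0.4621, -0.2263, 0.1512]
ee_rot: [[0.997, -0.08, -0.008], [-0.08, -0.997, 0.0], [-0.008, 0.0, -1.0]]
contact_force: [0.8, -0.8, 0.2]
gripper_width: 0.0428
t=12.80 pos [ 0.4621 -0.2263  0.1512] head -4.61 w 0.0428 F [ 0.8 -0.8  0.2] j7 9
turn rad 0.0102 (0.6 deg, alt +-180) shift x 26.4 y 4.3 z 96.2
```

View pics/d5.png

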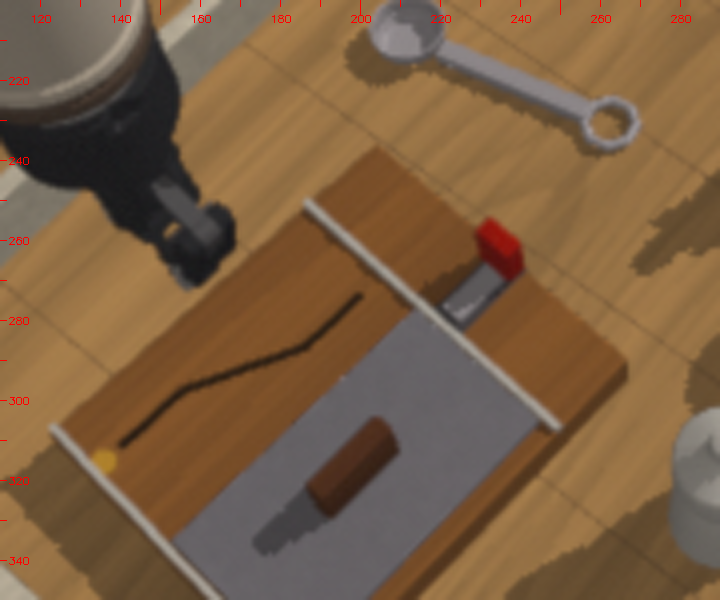

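View pics/d6.png

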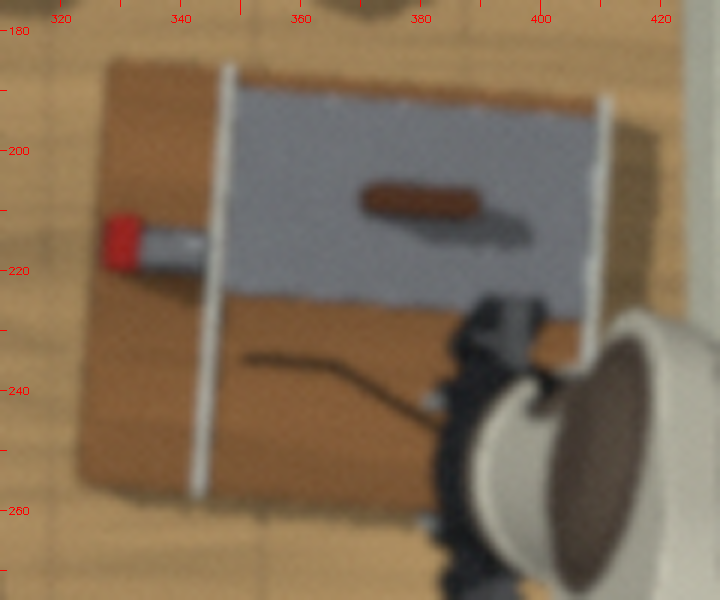

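```bash
python3 -c "
from h import *
need([.647,.065,.12],-5.7)"
```

```text
t=12.90 pos [ 0.4631 -0.226   0.1512] head -4.56 w 0.0426 F [-0.1 -1.   0.3] j7 9
turn rad 0.0199 (1.1 deg, alt +-180) shift x 154.1 y -307.8 z 31.2
```

```bash
python3 -m creep '[0,0,0,0,0.02, 0,19,-38,0,0, 0,19,-38,0,0, 0,19,-38,0,0, 0,19,-38,0,0, 0,19,-38,0,0, 0,19,-38,0,0, 0,19,-38,0,0, 0,20,-40,0,0, 0,0,0,0,0]' 30;python3 -c "
from h import *
need([.647,.065,.055],-5.7)
crop('scene',eyes.snapshot('scene'),270,130,430,250,4.5,'e1')
t=eyes.snapshot('top');cv2.imwrite('pics/t2.png',t)
crop('top',t,310,175,430,275,6,'e2')
crop('top',t,320,215,420,275,8,'e3')"
```

```text
time: 14.15
position: [0.6453, 0.0698, 0.1487]
ee_rot: [[0.996, -0.094, -0.009], [-0.094, -0.996, 0.005], [-0.01, -0.004, -1.0]]
contact_force: [-0.5, -0.0, -0.4]
gripper_width: 0.0429
t=14.15 pos [0.6453 0.0698 0.1487] head -5.40 w 0.0429 F [-0.5 -0.  -0.4] j7 -26
turn rad 0.0052 (0.3 deg, alt +-180) shift x 2.2 y 4.6 z 93.7
```

View pics/e1.png

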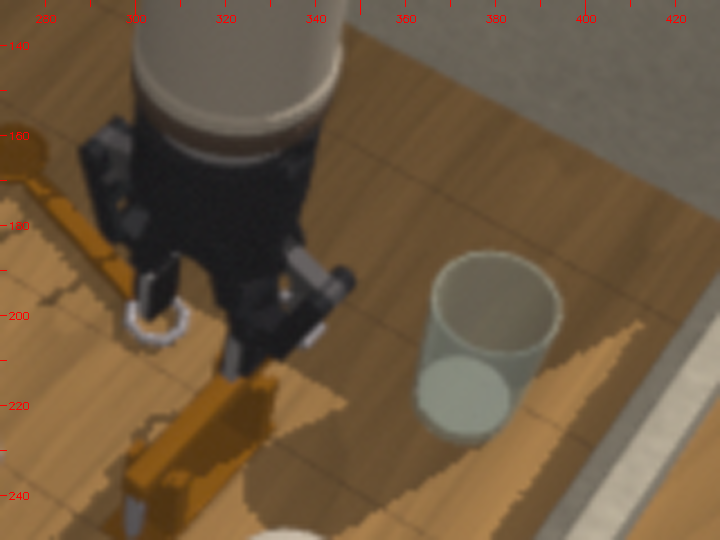

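View pics/e3.png

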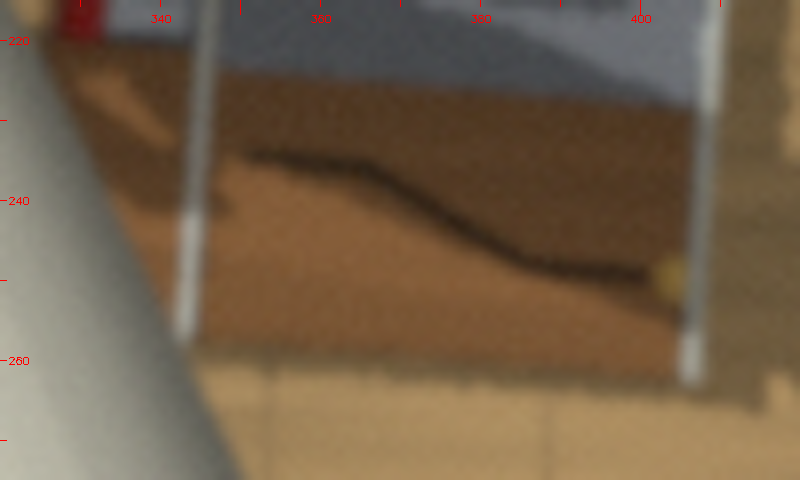

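```bash
python3 -m creep '[0,2,5,0,0.005, 0,0,0,40,0, 0,0,0,40,0, 0,0,0,12,0, 0,0,0,0,0, -1,0,0,0,0, -1,0,0,0,0, -1,0,0,0,0, -1,0,0,0,0, -1,0,0,0,0]' 80;python3 -c "
from h import *
np.set_printoptions(precision=4,suppress=True)
need([.647,.065,.056],-5.7)
crop('scene',eyes.snapshot('scene'),270,130,430,250,4.5,'e4')
yaw=np.radians(-5.2);ex=np.array([np.cos(yaw),np.sin(yaw)]);ey=np.array([-ex[1],ex[0]]);o=np.array([.538,-.2127])
for a,b in(((400.5,249),(140,311.5)),((387,248),(156,297)),((366,236),(186.5,286.5)),((350.5,234.5),(200,273.5))):
  A=back('top',*a,.04)[:2];B=back('scene',*b,.04)[:2]
  print(A,B,'ins',(A-o)@ex,(A-o)@ey,(B-o)@ex,(B-o)@ey)
"
```

```text
time: 15.5
position: [0.6481, 0.0568, 0.0592]
ee_rot: [[0.994, -0.107, -0.003], [-0.107, -0.994, 0.001], [-0.003, -0.0, -1.0]]
contact_force: [7.6, -1.4, -6.9]
gripper_width: 0.027
t=15.50 pos [0.6481 0.0568 0.0592] head -6.13 w 0.0270 F [ 7.6 -1.4 -6.9] j7 -28
turn rad -0.0074 (-0.4 deg, alt +-180) shift x -1.9 y -8.0 z 3.2
[ 0.465  -0.3036] [ 0.4657 -0.3021] ins -0.06448170968865963 -0.0971698728426718 -0.06388696241001846 -0.09556210324509978
[ 0.4685 -0.2658] [ 0.4701 -0.2596] ins -0.06435565306793786 -0.0591350964897931 -0.06334937079135321 -0.05287918037332391
[ 0.5032 -0.2078] [ 0.5065 -0.2038] ins -0.035135970201994014 0.0016810085354354296 -0.03213060652867647 0.006037965915013476
[ 0.5082 -0.1645] [ 0.5099 -0.1638] ins -0.03403647320148869 0.045306925349405454 -0.03246324198136565 0.04613754538001032
```

View pics/e4.png

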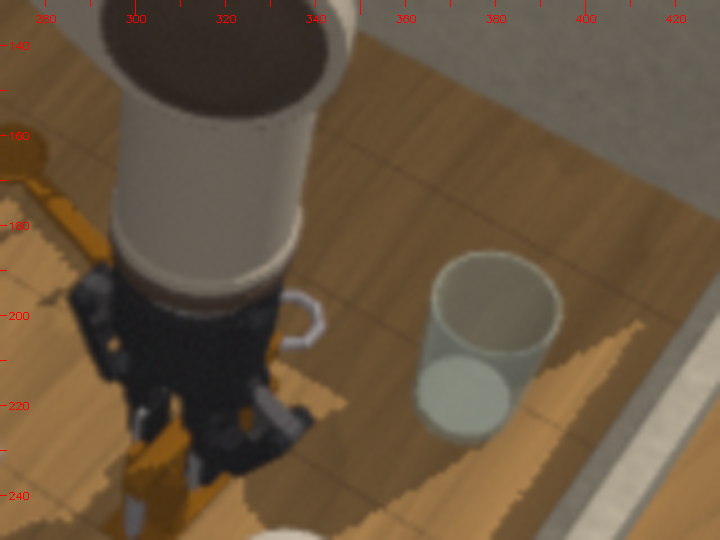

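The opening is 27 mm, so the pads have caught the post's lips. I'll open and move 12 mm toward the loop.

```bash
python3 -m creep '[0,0,0,0,0, 0,0,0,0,0, 0,-1,-6,0,0, 0,0,-6,0,0, 0,0,0,0,0, 0,0,0,0,0, 0,0,0,0,0, 0,0,0,0,0, 0,0,0,0,0, 0,0,0,0,0]' 80;python3 -c "
from h import *
need([.647,.068,.056],-5.7)
crop('scene',eyes.snapshot('scene'),270,130,430,250,4.5,'e5')
"
```

```text
time: 16.8
position: [0.6446, 0.0703, 0.057]
ee_rot: [[0.994, -0.105, -0.01], [-0.105, -0.994, 0.001], [-0.011, -0.0, -1.0]]
contact_force: [0.2, 0.5, -0.1]
gripper_width: 0.0427
t=16.80 pos [0.6446 0.0703 0.057 ] head -6.04 w 0.0427 F [ 0.2  0.5 -0.1] j7 -29
turn rad -0.0060 (-0.3 deg, alt +-180) shift x 2.6 y 2.0 z 1.0
```

View pics/e5.png

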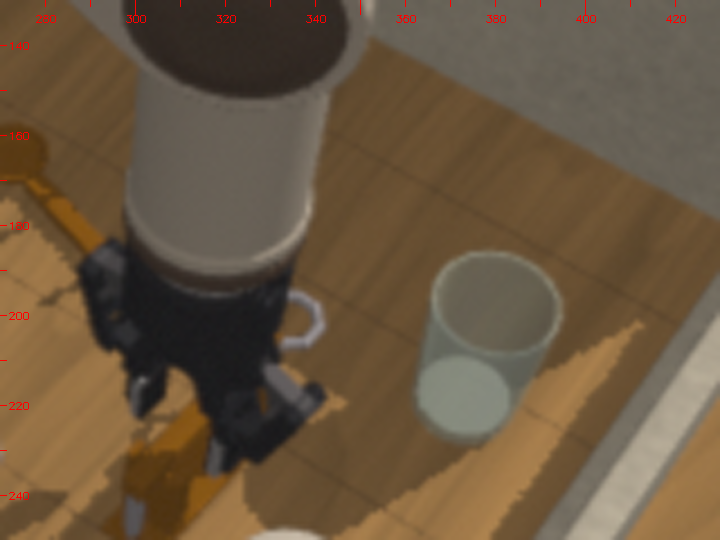

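```bash
python3 -m creep '[0,2.6,0,0,-0.006, 0,0,0,0,0, -1,0,0,0,0, -1,0,0,0,0, -1,0,0,0,0, -1,0,0,0,0, -1,0,0,0,0, -1,0,0,0,0, -1,0,0,0,0, -1,0,0,0,0]' 80;python3 -c "
from h import *
need([.647,.068,.056],-5.7)
"
```

```text
time: 18.1
position: [0.6474, 0.0702, 0.0572]
ee_rot: [[0.995, -0.099, -0.01], [-0.099, -0.995, 0.001], [-0.01, -0.0, -1.0]]
contact_force: [-0.3, -0.6, 4.6]
gripper_width: 0.0127
t=18.10 pos [0.6474 0.0702 0.0572] head -5.69 w 0.0127 F [-0.3 -0.6  4.6] j7 -28
turn rad 0.0002 (0.0 deg, alt +-180) shift x -0.2 y 2.3 z 1.2
```

Gripped, with a 12.7 mm opening. Next I lift straight up and carry the pick over toward the insert.

```bash
python3 -m creep '[-1,0,0,-5,0, -1,0,0,-15,0, -1,0,0,-30,0, -1,0,0,-40,0, -1,0,0,-10,0, -1,-10,30,0,0, -1,-20,40,0,0, -1,-20,40,0,0, -1,-20,40,0,0, -1,0,0,0,0]' 80;python3 -c "
from h import *
need([.55,-.08,.157],-5.2)
crop('scene',eyes.snapshot('scene'),150,90,400,290,3,'f1')
crop('top',eyes.snapshot('top'),200,130,420,280,3.5,'f2')
"
```

```text
time: 19.35
position: [0.561, -0.0773, 0.1569]
ee_rot: [[0.994, -0.106, -0.014], [-0.106, -0.994, -0.001], [-0.013, 0.003, -1.0]]
contact_force: [0.0, 0.1, -0.7]
gripper_width: 0.0127
t=19.35 pos [ 0.561  -0.0773  0.1569] head -6.08 w 0.0127 F [ 0.   0.1 -0.7] j7 -12
turn rad -0.0153 (-0.9 deg, alt +-180) shift x -10.7 y 3.6 z -0.1
```

View pics/f1.png

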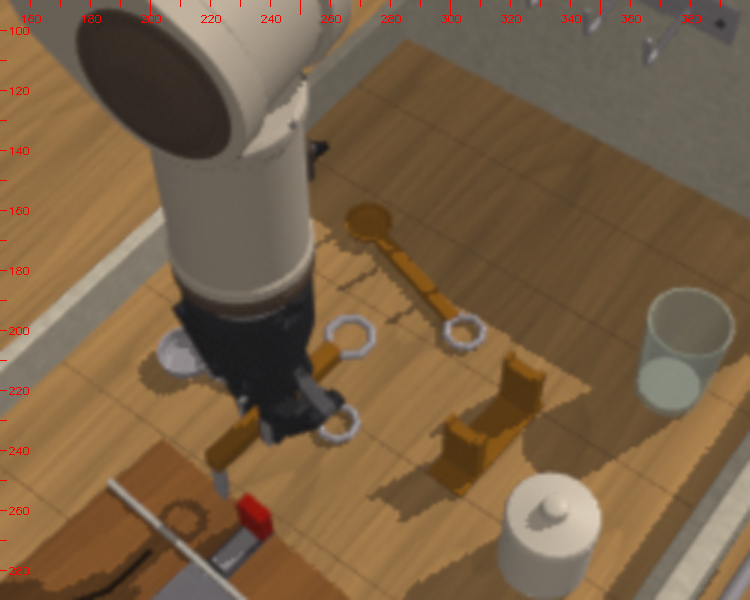

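View pics/f2.png

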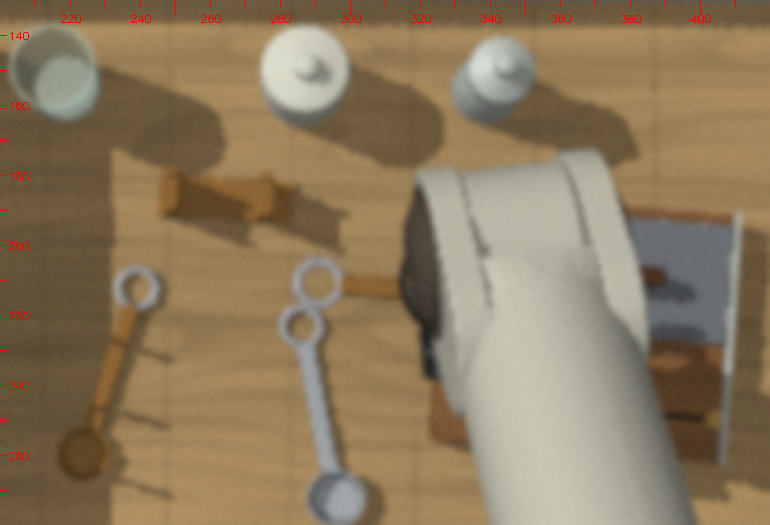

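```bash
python3 -c "
from h import *
np.set_printoptions(precision=4,suppress=True)
L=tri((290.5,210.5),(266.5,202)); print(L)
h=np.radians(-6.08); d=np.array([-np.sin(h),np.cos(h)]); p=np.array([.561,-.0773])
print('loop along',(L[:2]-p)@d,'across',(L[:2]-p)@np.array([d[1],-d[0]]))
# tip predicted with grasp x g
for g in(-.01,-.005,0):
  q=p+(-.05-g)*d; print(g,q,proj('scene',[q[0],q[1],.1569+.019-.009-.045]),proj('scene',[q[0],q[1],.1569+.017-.009-.045]))
print(back('scene',224,255,.121))
"
```

```text
[0.5705 0.0068 0.1697]
loop along 0.08458701509715687 across 0.0005752020346993982
-0.01 [ 0.5568 -0.1171] [226.1736 252.2927] [226.2742 252.7372]
-0.005 [ 0.5562 -0.122 ] [224.4176 253.9196] [224.5218 254.3621]
0 [ 0.5557 -0.127 ] [222.6535 255.5541] [222.7613 255.9945]
[ 0.5568 -0.1241  0.121 ]
```

```bash
python3 -c "
from h import *
np.set_printoptions(precision=4,suppress=True)
yaw=np.radians(-5.2);ex=np.array([np.cos(yaw),np.sin(yaw)]);ey=np.array([-ex[1],ex[0]]);o=np.array([.538,-.2127])
def ext(fn,cam,f,u0,v0,guess):
  g=cv2.cvtColor(cv2.imread(fn),cv2.COLOR_BGR2GRAY).astype(float)
  out=[]
  for (a,b) in zip(guess[:-1],guess[1:]):
    a=np.array(a,float);b=np.array(b,float);n=int(np.linalg.norm(b-a)/2)
    for t in (np.arange(n)+.5)/n:
      c=a+(b-a)*t; d=(b-a)/np.linalg.norm(b-a); nrm=np.array([-d[1],d[0]])
      r=np.arange(-4.5,4.51,.25)
      pts=c+r[:,None]*nrm
      w=cv2.remap(g.astype(np.float32),((pts[:,0]-u0)*f).astype(np.float32).reshape(1,-1),((pts[:,1]-v0)*f).astype(np.float32).reshape(1,-1),cv2.INTER_LINEAR)[0]
      base=np.interp(r,[r[0],r[-1]],[w[:4].mean(),w[-4:].mean()]); k=np.clip(base-w-4,0,None)
      if k.sum()<20: continue
      p=c+nrm*(k*r).sum()/k.sum(); q=back(cam,*p,.04)[:2]-o; out.append((q@ex*1000,q@ey*1000))
  return np.array(out)
np.set_printoptions(precision=1,suppress=True)
print('scene\n',ext('pics/d5.png','scene',4,110,200,[(140,311.5),(156,297),(186.5,286.5),(200,273.5)]).T)
print('top d6\n',ext('pics/d6.png','top',6,310,175,[(383,245.5),(366,236),(350.5,234.5)]).T)
print('top t2\n',ext('pics/t2.png','top',1,0,0,[(400.5,249),(387,248),(366,236),(350.5,234.5)]).T)
"
```

```text
scene
 [[-63.8 -63.8 -63.4 -63.2 -63.2 -63.3 -63.5 -63.4 -63.4 -63.  -61.9 -59.7
  -58.  -55.8 -54.  -51.9 -50.3 -48.5 -46.8 -44.6 -42.3 -40.6 -38.5 -36.9
  -34.8 -33.3 -32.8 -32.8 -32.3 -32.4 -32.1 -32.3 -32.4 -32.6 -32.6]
 [-93.5 -89.3 -85.1 -80.8 -76.6 -72.3 -68.  -63.7 -59.4 -55.1 -51.3 -47.7
  -44.  -40.5 -36.8 -33.2 -29.3 -25.6 -21.8 -18.2 -14.7 -10.9  -7.2  -3.4
    0.3   4.2   8.3  12.7  17.   21.5  25.9  30.4  34.9  39.4  43.9]]
top d6
 [[-58.7 -56.  -53.2 -50.6 -47.9 -44.8 -42.  -39.4 -36.8 -35.1 -35.  -34.7
  -34.7 -34.2 -34.5 -34.7]
 [-43.9 -38.5 -33.1 -27.7 -22.3 -17.1 -11.8  -6.3  -0.9   4.8  11.   17.3
   23.5  29.7  36.   42.2]]
top t2
 [[-65.8 -65.7 -65.3 -64.5 -64.1 -63.2 -62.5 -61.  -58.4 -56.2 -54.4 -52.2
  -50.  -47.  -44.5 -42.  -39.4 -37.4 -35.6 -35.  -34.6 -33.8 -33.5 -32.1
  -31.5]
 [-94.  -87.6 -81.3 -75.  -68.6 -62.3 -56.9 -51.4 -46.4 -41.2 -35.8 -30.6
  -25.5 -20.7 -15.6 -10.6  -5.6  -0.3   4.8  11.   17.3  23.5  29.7  35.9
   42.1]]
```

```bash
python3 -c "
from h import *
need([.4697,-.2577,.10],-5.2)"
```

```text
t=19.45 pos [ 0.5635 -0.0727  0.1576] head -5.77 w 0.0131 F [ 0.5  1.2 -0.2] j7 -12
turn rad -0.0099 (-0.6 deg, alt +-180) shift x -76.6 y 192.8 z 57.6
```

```bash
python3 -m creep '[-1,0,0,0,-0.01, -1,-15,38,0,0, -1,-15,38,0,0, -1,-15,38,0,0, -1,-15,38,0,0, -1,-10,28,0,0, -1,-6,13,20,0, -1,0,0,15,0, -1,0,0,0,0, -1,0,0,0,0]' 100;python3 -c "
from h import *
need([.4697,-.2577,.10],-5.2)
crop('scene',eyes.snapshot('scene'),80,200,260,350,4,'f3')
crop('top',eyes.snapshot('top'),290,170,430,280,5.5,'f4')
need([.4697,-.2577,.10],-5.2)
"
```

```text
time: 20.7
position: [0.4716, -0.2562, 0.1237]
ee_rot: [[0.996, -0.087, -0.01], [-0.087, -0.996, 0.002], [-0.01, -0.001, -1.0]]
contact_force: [-0.8, 0.2, -0.5]
gripper_width: 0.0124
t=20.70 pos [ 0.4716 -0.2562  0.1237] head -4.97 w 0.0124 F [-0.8  0.2 -0.5] j7 10
turn rad 0.0041 (0.2 deg, alt +-180) shift x -1.8 y 1.6 z 23.7
t=20.80 pos [ 0.4716 -0.2569  0.1241] head -5.01 w 0.0123 F [-0.5  0.4 -1.3] j7 10
turn rad 0.0033 (0.2 deg, alt +-180) shift x -1.8 y 0.9 z 24.1
```

View pics/f3.png

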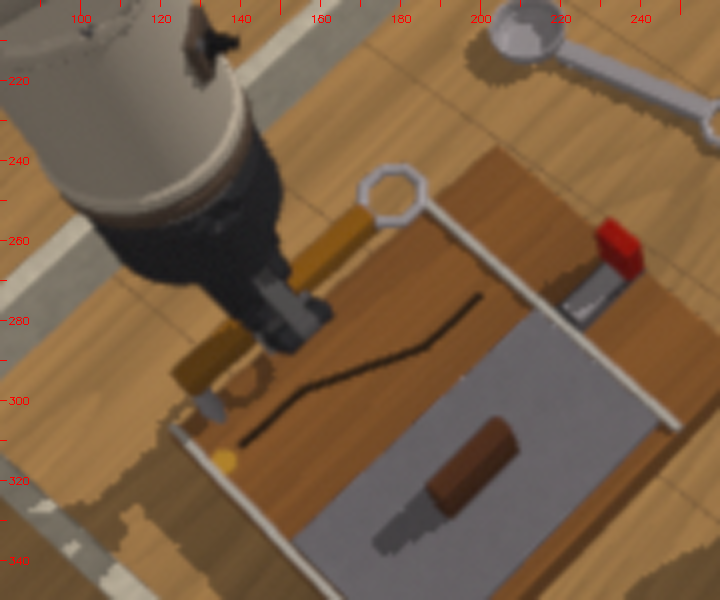

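View pics/f4.png

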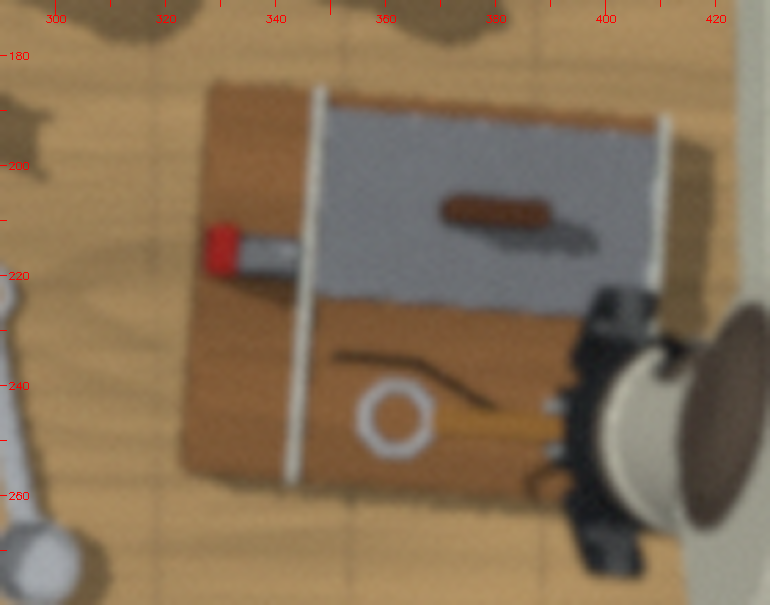

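```bash
python3 -c "
from h import *
np.set_printoptions(precision=4,suppress=True)
p=np.array([.4716,-.2567]);h=np.radians(-5.0); d=np.array([-np.sin(h),np.cos(h)])
for n,X in(('tri',tri((361.8,246),(178,248.5))),('top',back('top',361.8,246,.141)),('scene',back('scene',178,248.5,.141)),('tip',back('scene',132.7,304.5,.087))):
  print(n,X,'along',(X[:2]-p)@d,'across',(X[:2]-p)@np.array([d[1],-d[0]]))
"
```

```text
tri [ 0.4792 -0.1743  0.1399] along 0.0827844875916015 across 0.00036001566018849305
top [ 0.4785 -0.1748  0.141 ] along 0.08217200012449861 across -0.00026518475650761405
scene [ 0.4805 -0.1739  0.141 ] along 0.08330864772013484 across 0.001670439724635915
tip [ 0.4658 -0.3046  0.087 ] along -0.048225139790905286 across -0.0015811710076847052
```

```bash
python3 -m creep '[-1,-2.3,0,0,0.003, -1,0,0,15,0, -1,0,0,15,0, -1,0,0,9,0, -1,0,0,3,0, -1,0,0,0,0, -1,0,0,0,0, -1,0,0,0,0, -1,0,0,0,0, -1,0,0,0,0]' 100;python3 -c "
from h import *
need([.469,-.2566,.077],-5.2)
crop('scene',eyes.snapshot('scene'),100,250,220,340,6,'f5')
"
```

```text
time: 22.05
position: [0.4678, -0.2575, 0.0816]
ee_rot: [[0.996, -0.092, -0.01], [-0.092, -0.996, 0.001], [-0.01, -0.0, -1.0]]
contact_force: [-0.0, -0.2, -1.3]
gripper_width: 0.0122
t=22.05 pos [ 0.4678 -0.2575  0.0816] head -5.29 w 0.0122 F [-0.  -0.2 -1.3] j7 8
turn rad -0.0016 (-0.1 deg, alt +-180) shift x 1.1 y -1.1 z 4.6
```

View pics/f5.png

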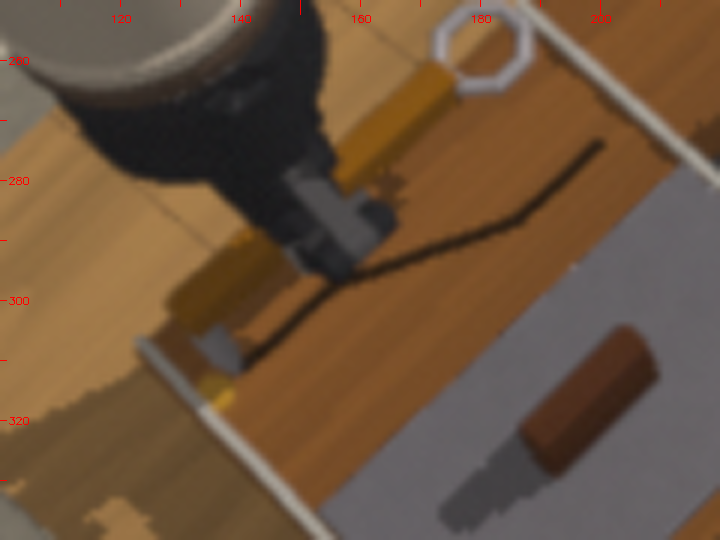

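```bash
python3 -m creep '[-1,1.1,0,1,0, -1,0,0,1,0, -1,0,0,1,0, -1,0,0,0.5,0, -1,0,0,0.5,0, -1,0,0,0.5,0, -1,0,0,0,0, -1,0,0,0,0, -1,0,0,0,0, -1,0,0,0,0]' 100;python3 -c "
from h import *
need([.469,-.2566,.077],-5.2)
"
```

```text
time: 23.35
position: [0.4688, -0.2575, 0.077]
ee_rot: [[0.996, -0.092, -0.01], [-0.092, -0.996, 0.001], [-0.01, -0.0, -1.0]]
contact_force: [-0.6, 0.8, 2.4]
gripper_width: 0.012
t=23.35 pos [ 0.4688 -0.2575  0.077 ] head -5.28 w 0.0120 F [-0.6  0.8  2.4] j7 8
turn rad -0.0014 (-0.1 deg, alt +-180) shift x 0.1 y -0.9 z 0.0
```

```bash
python3 -m creep '[-1,0,0,0.5,0, -1,0,0,0.5,0, -1,0,0,0.5,0, -1,0,0,0,0, -1,0,0,0,0, -1,0,0,0,0, -1,0,0,0,0, -1,0,0,0,0, -1,0,0,0,0, -1,0,0,0,0]' 100;python3 -c "
from h import *
need([.469,-.2566,.077],-5.2)
crop('scene',eyes.snapshot('scene'),100,250,220,340,6,'f6')
crop('top',eyes.snapshot('top'),320,200,430,280,7,'f7')
"
```

```text
time: 24.6
position: [0.4691, -0.2573, 0.0764]
ee_rot: [[0.996, -0.092, -0.01], [-0.092, -0.996, 0.001], [-0.01, -0.0, -1.0]]
contact_force: [-1.8, 3.1, 10.0]
gripper_width: 0.0121
t=24.60 pos [ 0.4691 -0.2573  0.0764] head -5.27 w 0.0121 F [-1.8  3.1 10. ] j7 8
turn rad -0.0013 (-0.1 deg, alt +-180) shift x -0.2 y -0.7 z -0.6
```

View pics/f6.png

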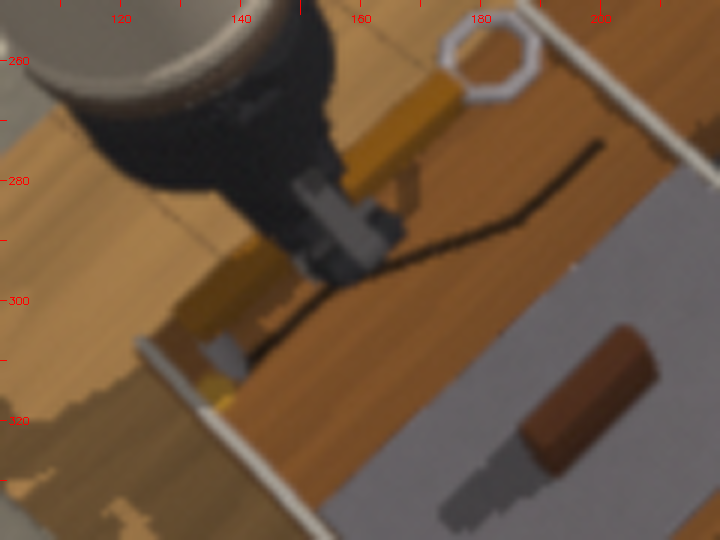

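View pics/f7.png

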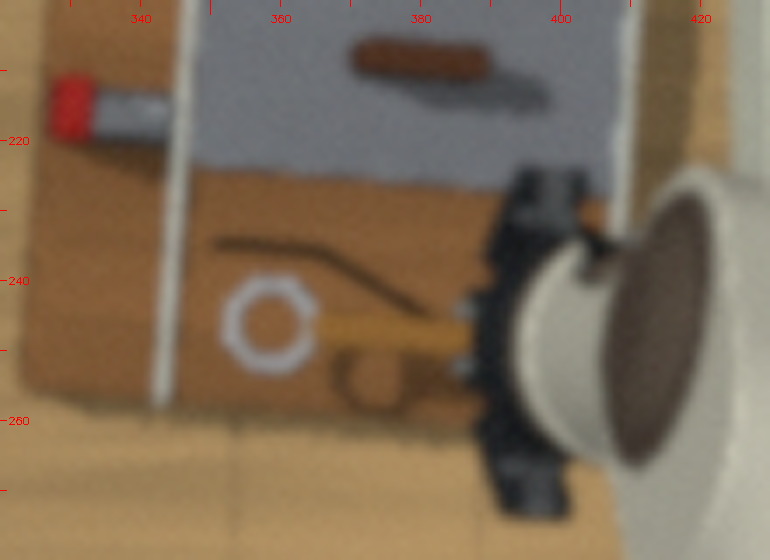

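```bash
python3 -m creep '[-1,0,0,-0.6,0, -1,0,-2,0,0, -1,0,-2,0,0, -1,0,-2,0,0, -1,0,-2,0,0, -1,0,-2,0,0, -1,0,-2,0,0, -1,0,-2,0,0, -1,0,-2,0,0, -1,0,-2,0,0]' 100;python3 -c "
from h import *
need([.4727,-.2161,.0765],-5.2)
"
```

```text
time: 25.95
position: [0.4707, -0.2401, 0.0763]
ee_rot: [[0.996, -0.092, -0.01], [-0.092, -0.996, 0.0], [-0.01, 0.001, -1.0]]
contact_force: [-0.9, -4.1, 5.6]
gripper_width: 0.0123
t=25.95 pos [ 0.4707 -0.2401  0.0763] head -5.29 w 0.0123 F [-0.9 -4.1  5.6] j7 6
turn rad -0.0017 (-0.1 deg, alt +-180) shift x -0.2 y -24.1 z -0.2
```

```bash
python3 -m creep '[-1,0,-2,0,0, -1,0,-2,0,0, -1,0,-2,0,0, -1,0,-2,0,0, -1,0,-2,0,0, -1,0,-2,0,0, -1,0,-2,0,0, -1,0,-2,0,0, -1,0,-2,0,0, -1,0,-2,0,0]' 100;python3 -c "
from h import *
need([.4727,-.2161,.0765],-5.2)
crop('scene',eyes.snapshot('scene'),100,250,220,340,6,'f8')
"
```

```text
time: 27.2
position: [0.4725, -0.2202, 0.0763]
ee_rot: [[0.996, -0.092, -0.01], [-0.092, -0.996, 0.0], [-0.01, 0.001, -1.0]]
contact_force: [0.1, -4.3, 4.6]
gripper_width: 0.0123
t=27.20 pos [ 0.4725 -0.2202  0.0763] head -5.30 w 0.0123 F [ 0.1 -4.3  4.6] j7 4
turn rad -0.0018 (-0.1 deg, alt +-180) shift x -0.1 y -4.2 z -0.2
```

View pics/f8.png

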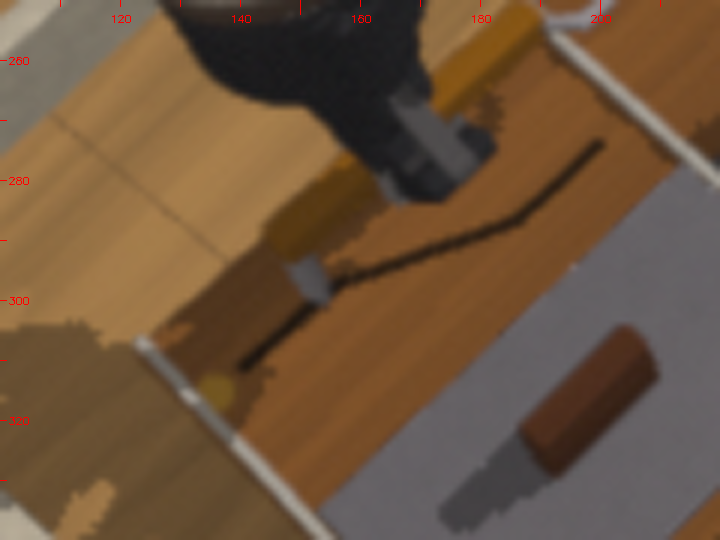

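```bash
python3 -m creep '[-1,0,-2,0,0, -1,0,-2,0,0, -1,0.9,-1.78,0,0, -1,0.9,-1.78,0,0, -1,0.9,-1.78,0,0, -1,0.9,-1.78,0,0, -1,0.9,-1.78,0,0, -1,0.9,-1.78,0,0, -1,0.9,-1.78,0,0, -1,0.9,-1.78,0,0]' 100;python3 -m creep '[-1,0.9,-1.78,0,0, -1,0.9,-1.78,0,0, -1,0.9,-1.78,0,0, -1,0.9,-1.78,0,0, -1,0.9,-1.78,0,0, -1,0.9,-1.78,0,0, -1,0.9,-1.78,0,0, -1,0.9,-1.78,0,0, -1,0.9,-1.78,0,0, -1,0.9,-1.78,0,0]' 100;python3 -c "
from h import *
need([.5084,-.1593,.0765],-5.2)
crop('scene',eyes.snapshot('scene'),100,250,220,340,6,'f9')
"
```

```text
time: 28.5
position: [0.4811, -0.203, 0.0762]
ee_rot: [[0.996, -0.093, -0.01], [-0.093, -0.996, 0.0], [-0.01, 0.001, -1.0]]
contact_force: [-0.8, -5.3, 5.6]
gripper_width: 0.0123
time: 29.75
position: [0.4916, -0.1862, 0.0762]
ee_rot: [[0.996, -0.093, -0.011], [-0.093, -0.996, 0.0], [-0.011, 0.001, -1.0]]
contact_force: [-0.6, -5.6, 6.7]
gripper_width: 0.0119
t=29.75 pos [ 0.4916 -0.1862  0.0762] head -5.32 w 0.0119 F [-0.6 -5.6  6.7] j7 -0
turn rad -0.0021 (-0.1 deg, alt +-180) shift x 14.2 y -28.3 z -0.3
```

View pics/f9.png

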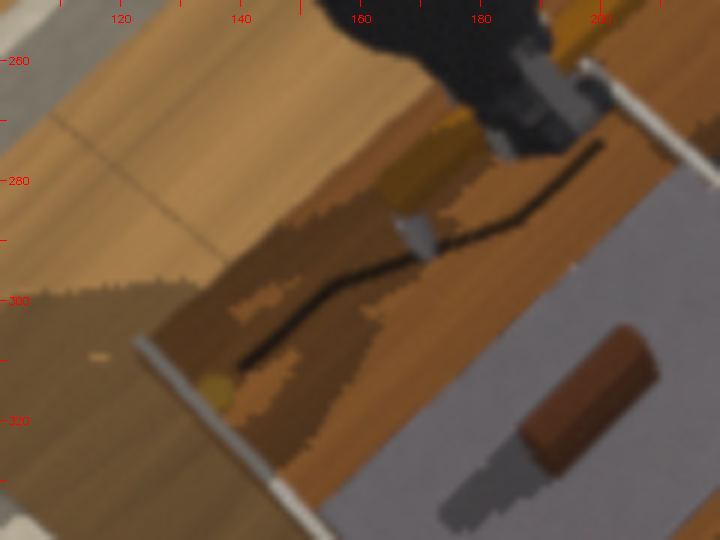

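```bash
python3 -m creep '[-1,0.9,-1.78,0,0, -1,0.9,-1.78,0,0, -1,0.9,-1.78,0,0, -1,0.9,-1.78,0,0, -1,0.9,-1.78,0,0, -1,0.9,-1.78,0,0, -1,0.9,-1.78,0,0, -1,0.9,-1.78,0,0, -1,0.9,-1.78,0,0, -1,0.9,-1.78,0,0]' 100;python3 -m creep '[-1,0.9,-1.78,0,0, -1,0.9,-1.78,0,0, -1,0.9,-1.78,0,0, -1,0.9,-1.78,0,0, -1,0.9,-1.78,0,0, -1,0.6,-1.78,0,0, -1,0,-2,0,0, -1,0,-2,0,0, -1,0,-2,0,0, -1,0,-2,0,0]' 100;python3 -c "
from h import *
# S4 tip insert (-34.3,46)
need([.5084+.0906*.0415,-.1593+.9959*.0415,.0765],-5.2)
crop('scene',eyes.snapshot('scene'),100,250,220,340,6,'f10')
"
```

```text
time: 31.05
position: [0.5022, -0.1695, 0.0761]
ee_rot: [[0.996, -0.093, -0.011], [-0.093, -0.996, -0.0], [-0.011, 0.001, -1.0]]
contact_force: [-1.1, -5.1, 6.6]
gripper_width: 0.0119
time: 32.3
position: [0.5091, -0.1514, 0.0761]
ee_rot: [[0.996, -0.093, -0.01], [-0.093, -0.996, -0.0], [-0.01, 0.001, -1.0]]
contact_force: [-0.6, -5.4, 6.4]
gripper_width: 0.0118
t=32.30 pos [ 0.5091 -0.1514  0.0761] head -5.32 w 0.0118 F [-0.6 -5.4  6.4] j7 -5
turn rad -0.0022 (-0.1 deg, alt +-180) shift x -0.0 y -33.6 z -0.4
```

View pics/f10.png

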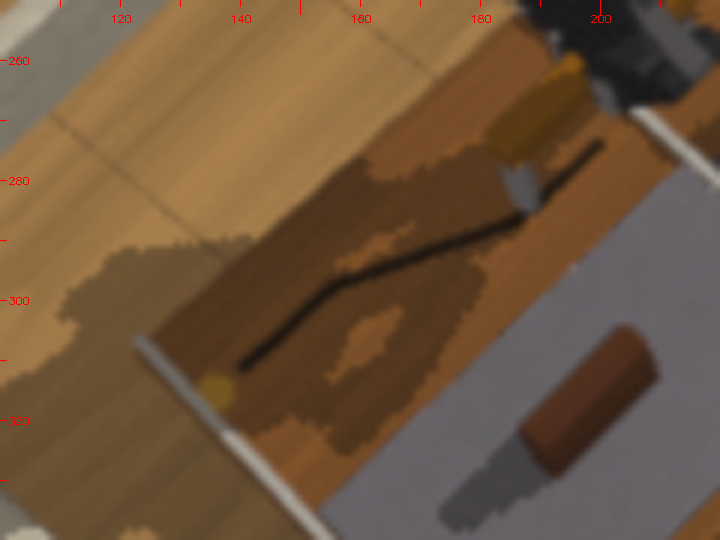

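```bash
python3 -m creep '[-1,0,-2,0,0, -1,0,-2,0,0, -1,0,-2,0,0, -1,0,-2,0,0, -1,0,-2,0,0, -1,0,-2,0,0, -1,0,-2,0,0, -1,0,-2,0,0, -1,0,-2,0,0, -1,0,-2,0,0]' 100;python3 -m creep '[-1,0,-2,0,0, -1,0,-2,0,0, -1,0,-2,0,0, -1,0,-2,0,0, -1,0,-2,0,0, -1,0,-2,0,0, -1,0,-1.5,0,0, -1,0,0,0,0, -1,0,0,0,0, -1,0,0,0,0]' 100;python3 -c "
from h import *
need([.5084+.0906*.0415,-.1593+.9959*.0415,.0765],-5.2)
crop('scene',eyes.snapshot('scene'),100,250,220,340,6,'f11')
"
```

```text
time: 33.6
position: [0.5109, -0.1315, 0.0761]
ee_rot: [[0.996, -0.093, -0.011], [-0.093, -0.996, -0.0], [-0.01, 0.001, -1.0]]
contact_force: [-1.3, -6.1, 6.4]
gripper_width: 0.0122
time: 34.85
position: [0.5121, -0.1177, 0.0761]
ee_rot: [[0.996, -0.093, -0.011], [-0.093, -0.996, 0.0], [-0.011, 0.001, -1.0]]
contact_force: [-0.6, -4.6, 6.8]
gripper_width: 0.0123
t=34.85 pos [ 0.5121 -0.1177  0.0761] head -5.31 w 0.0123 F [-0.6 -4.6  6.8] j7 -8
turn rad -0.0019 (-0.1 deg, alt +-180) shift x 0.1 y 0.2 z -0.4
```

View pics/f11.png

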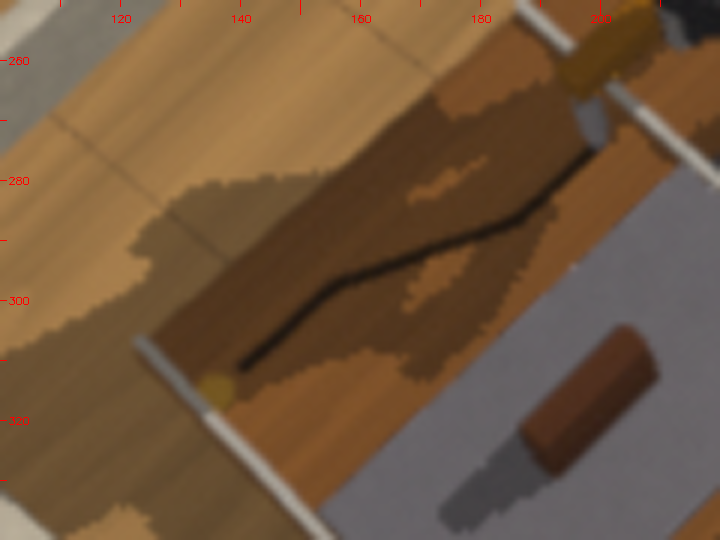

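```bash
python3 -m creep '[-1,0,-1.5,0,0, -1,0,0,0,0, -1,0,0,-8,0, -1,0,0,-30,0, -1,0,0,-45,0, -1,0,0,-45,0, -1,0,0,-30,-0.09, -1,0,0,0,0, -1,0,0,0,0, -1,0,0,0,0]' 60;python3 -c "
from h import *
need([.609,.225,.235],0)
"
```

```text
time: 36.15
position: [0.5128, -0.115, 0.2321]
ee_rot: [[1.0, -0.002, -0.014], [-0.002, -1.0, 0.003], [-0.014, -0.003, -1.0]]
contact_force: [-0.6, -0.2, -1.4]
gripper_width: 0.0121
t=36.15 pos [ 0.5128 -0.115   0.2321] head -0.14 w 0.0121 F [-0.6 -0.2 -1.4] j7 2
turn rad -0.0024 (-0.1 deg, alt +-180) shift x 96.2 y -340.0 z -2.9
```

```bash
python3 -m creep '[-1,12,-42,0,0, -1,12,-42,0,0, -1,12,-42,0,0, -1,12,-42,-1,0, -1,12,-42,-1,0, -1,12,-42,-1,0, -1,12,-42,0,0, -1,12,-42,0,-0.002, -1,0,0,0,0, -1,0,0,0,0]' 60;python3 -c "
from h import *
need([.609,.256,.235],0)
crop('top',eyes.snapshot('top'),110,150,250,290,4.2,'g1')
crop('scene',eyes.snapshot('scene'),280,30,440,150,4.8,'g2')
need([.609,.256,.235],0)
"
```

```text
time: 37.4
position: [0.61, 0.2196, 0.2346]
ee_rot: [[1.0, -0.0, -0.013], [-0.0, -1.0, 0.0], [-0.013, -0.0, -1.0]]
contact_force: [0.7, -0.7, -0.8]
gripper_width: 0.012
t=37.40 pos [0.61   0.2196 0.2346] head -0.01 w 0.0120 F [ 0.7 -0.7 -0.8] j7 -34
turn rad -0.0001 (-0.0 deg, alt +-180) shift x -1.0 y -36.4 z -0.4
t=37.50 pos [0.6107 0.2182 0.2353] head -0.13 w 0.0122 F [-0.1 -0.6 -0.7] j7 -34
turn rad -0.0022 (-0.1 deg, alt +-180) shift x -1.7 y -37.8 z 0.3
```

View pics/g1.png

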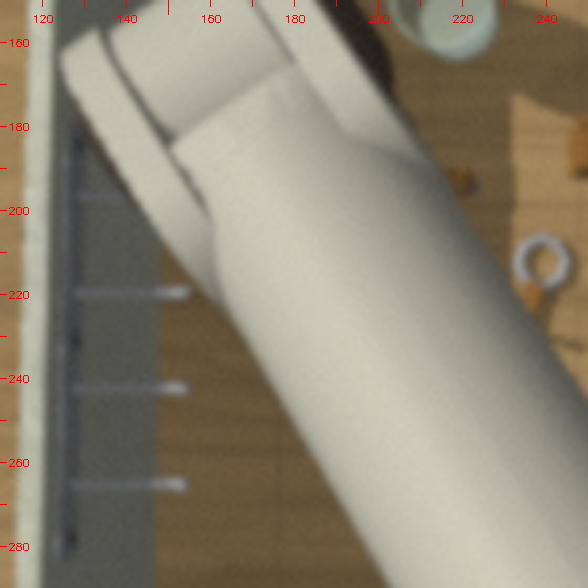

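View pics/g2.png

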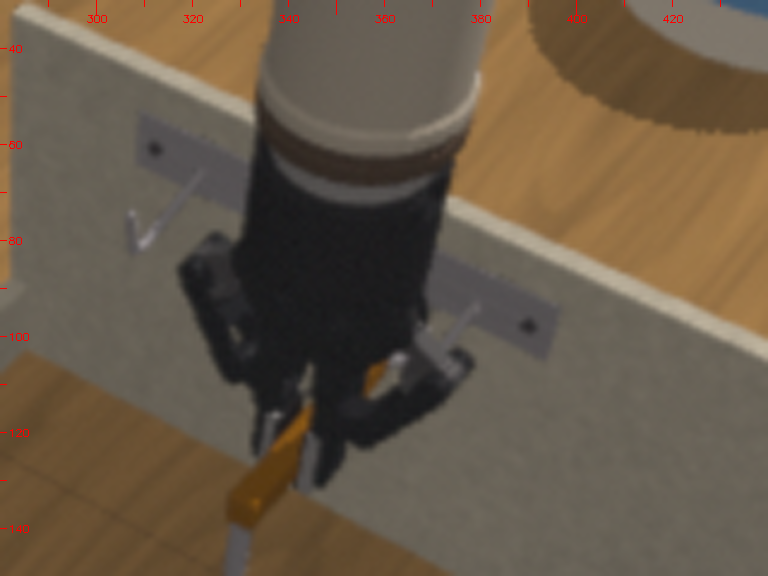

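```bash
python3 -c "
from h import *
np.set_printoptions(precision=4,suppress=True)
t=cv2.imread('pics/top0.png').astype(int)
for v in(210,230,250): print(v,[tuple(t[v,u]) for u in range(114,130)])
for u in range(146,160): print(u,[int(t[v,u].sum()) for v in range(192,201)])
for z in(.19,.217): print([back('top',154.5,v,z) for v in(196.5,219.2,242,264.8)])
for u in(122,123,124,125): print(u,back('top',u,200,.25),back('top',u,260,.25))
for u in(147,148,149):print(u,back('top',u,230,.01))
"
```

```text
210 [(np.int64(100), np.int64(140), np.int64(164)), (np.int64(133), np.int64(163), np.int64(178)), (np.int64(166), np.int64(187), np.int64(193)), (np.int64(180), np.int64(200), np.int64(199)), (np.int64(177), np.int64(194), np.int64(194)), (np.int64(174), np.int64(191), np.int64(190)), (np.int64(160), np.int64(176), np.int64(174)), (np.int64(126), np.int64(139), np.int64(139)), (np.int64(95), np.int64(104), np.int64(103)), (np.int64(82), np.int64(89), np.int64(89)), (np.int64(87), np.int64(90), np.int64(89)), (np.int64(90), np.int64(90), np.int64(87)), (np.int64(83), np.int64(81), np.int64(80)), (np.int64(74), np.int64(72), np.int64(71)), (np.int64(72), np.int64(71), np.int64(70)), (np.int64(75), np.int64(76), np.int64(75))]
230 [(np.int64(116), np.int64(152), np.int64(171)), (np.int64(152), np.int64(178), np.int64(187)), (np.int64(174), np.int64(196), np.int64(197)), (np.int64(179), np.int64(198), np.int64(197)), (np.int64(177), np.int64(195), np.int64(192)), (np.int64(168), np.int64(185), np.int64(183)), (np.int64(144), np.int64(158), np.int64(158)), (np.int64(109), np.int64(121), 
[... 1646 characters left out ...]
57]
157 [259, 271, 267, 261, 258, 249, 250, 255, 253]
158 [265, 267, 267, 266, 265, 249, 250, 244, 257]
159 [261, 267, 260, 260, 253, 251, 248, 252, 261]
[array([0.6108, 0.34  , 0.19  ]), array([0.5554, 0.3402, 0.19  ]), array([0.5   , 0.3405, 0.19  ]), array([0.445 , 0.3407, 0.19  ])]
[array([0.6084, 0.3332, 0.217 ]), array([0.5544, 0.3334, 0.217 ]), array([0.5003, 0.3337, 0.217 ]), array([0.4466, 0.3339, 0.217 ])]
122 [0.5987 0.3992 0.25  ] [0.4611 0.3993 0.25  ]
123 [0.5987 0.3969 0.25  ] [0.4611 0.397  0.25  ]
124 [0.5987 0.3946 0.25  ] [0.461  0.3947 0.25  ]
125 [0.5986 0.3924 0.25  ] [0.461  0.3925 0.25  ]
147 [0.5323 0.4068 0.01  ]
148 [0.5323 0.404  0.01  ]
149 [0.5322 0.4012 0.01  ]
```

```bash
python3 -m creep '[-1,-1,-18,0,0, -1,0,-18.5,0,0, -1,0,0,0,0, -1,0,0,12,0, -1,0,0,12,0, -1,0,0,0,0, -1,0,0,0,0, -1,0,0,0,0, -1,0,0,0,0, -1,0,0,0,0]' 60;python3 -c "
from h import *
need([.609,.255,.187],0)
crop('top',eyes.snapshot('top'),110,150,250,290,4.2,'g3')
crop('scene',eyes.snapshot('scene'),280,30,440,150,4.8,'g4')
"
```

```text
time: 38.75
position: [0.6097, 0.2567, 0.2125]
ee_rot: [[1.0, -0.0, -0.01], [-0.0, -1.0, 0.001], [-0.01, -0.001, -1.0]]
contact_force: [0.1, -0.3, -0.5]
gripper_width: 0.0121
t=38.75 pos [0.6097 0.2567 0.2125] head -0.02 w 0.0121 F [ 0.1 -0.3 -0.5] j7 -38
turn rad -0.0003 (-0.0 deg, alt +-180) shift x -0.7 y 1.7 z 25.5
```

View pics/g4.png

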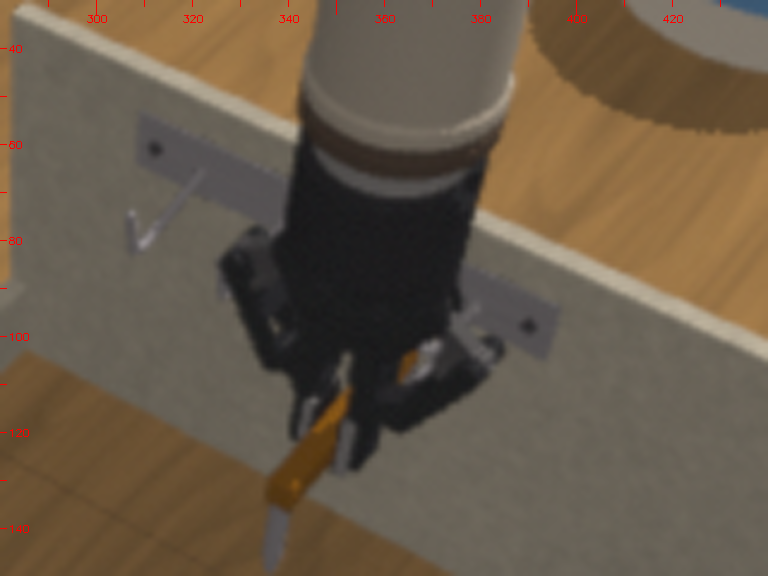

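View pics/g3.png

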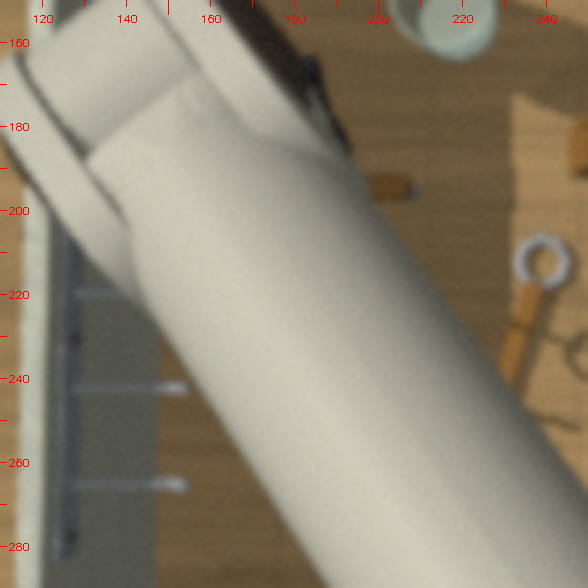

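```bash
python3 -m creep '[-1,-0.7,1.5,0,0, -1,0,0,4,0, -1,0,0,4,0, -1,0,0,4,0, -1,0,0,4,0, -1,0,0,4,0, -1,0,0,0,0, -1,0,0,0,0, -1,0,0,0,0, -1,0,0,0,0]' 60;python3 -c "
from h import *
need([.609,.255,.187],0)
"
```

```text
time: 40.1
position: [0.6088, 0.2552, 0.1924]
ee_rot: [[1.0, -0.0, -0.01], [-0.0, -1.0, 0.001], [-0.01, -0.001, -1.0]]
contact_force: [-0.4, 0.8, -2.1]
gripper_width: 0.0125
t=40.10 pos [0.6088 0.2552 0.1924] head -0.02 w 0.0125 F [-0.4  0.8 -2.1] j7 -38
turn rad -0.0003 (-0.0 deg, alt +-180) shift x 0.2 y 0.2 z 5.4
```

```bash
python3 -m creep '[-1,0,0,2,0, -1,0,0,2,0, -1,0,0,2,0, -1,0,0,1,0, -1,0,0,1,0, -1,0,0,1,0, -1,0,0,0,0, -1,0,0,0,0, -1,0,0,0,0, -1,0,0,0,0]' 60;python3 -c "
from h import *
need([.609,.255,.187],0)
crop('scene',eyes.snapshot('scene'),280,30,440,150,4.8,'g5')
"
```

```text
time: 41.35
position: [0.6086, 0.2552, 0.1833]
ee_rot: [[1.0, -0.0, -0.01], [-0.0, -1.0, 0.001], [-0.01, -0.001, -1.0]]
contact_force: [0.1, -0.2, -0.5]
gripper_width: 0.0121
t=41.35 pos [0.6086 0.2552 0.1833] head -0.02 w 0.0121 F [ 0.1 -0.2 -0.5] j7 -38
turn rad -0.0003 (-0.0 deg, alt +-180) shift x 0.4 y 0.2 z -3.7
```

View pics/g5.png

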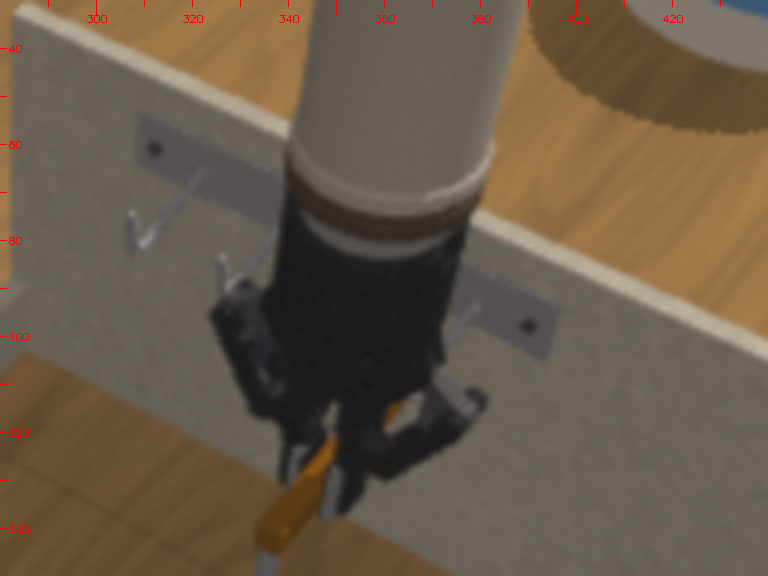

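```bash
python3 -m creep '[-1,0,0,1,0, -1,0,0,1,0, -1,0,0,1,0, -1,0,0,1,0, -1,0,0,0,0, -1,0,0,0,0, -1,0,0,0,0, -1,0,0,0,0, -1,0,0,0,0, -1,0,0,0,0]' 60;python3 -c "
from h import *
need([.609,.255,.187],0)
"
```

```text
time: 42.65
position: [0.6085, 0.2552, 0.1793]
ee_rot: [[1.0, -0.0, -0.01], [-0.0, -1.0, 0.001], [-0.01, -0.001, -1.0]]
contact_force: [-0.2, -0.3, -1.2]
gripper_width: 0.0122
t=42.65 pos [0.6085 0.2552 0.1793] head -0.02 w 0.0122 F [-0.2 -0.3 -1.2] j7 -38
turn rad -0.0003 (-0.0 deg, alt +-180) shift x 0.5 y 0.2 z -7.7
```

```bash
python3 -m creep '[-1,0,0,1,0, -1,0,0,1,0, -1,0,0,1,0, -1,0,0,1,0, -1,0,0,0,0, -1,0,0,0,0, -1,0,0,0,0, -1,0,0,0,0, -1,0,0,0,0, -1,0,0,0,0]' 60;python3 -c "
from h import *
need([.609,.255,.187],0)
"
```

```text
time: 43.9
position: [0.6087, 0.2554, 0.1757]
ee_rot: [[1.0, -0.0, -0.01], [-0.0, -1.0, 0.002], [-0.01, -0.002, -1.0]]
contact_force: [-2.0, -1.0, 5.3]
gripper_width: 0.0124
t=43.90 pos [0.6087 0.2554 0.1757] head -0.02 w 0.0124 F [-2.  -1.   5.3] j7 -39
turn rad -0.0003 (-0.0 deg, alt +-180) shift x 0.3 y 0.4 z -11.3
```

Contact with the wire shows at TCP z = 0.176, 5 N upward, so the loop is on the hook. I'll release it and watch.

```bash
python3 -m creep '[-1,0,0,-1,0, 0,0,0,0,0, 0,0,0,0,0, 0,0,0,0,0, 0,0,0,0,0, 0,0,15,-20,0, 0,0,40,-20,0, 0,0,40,0,0, 0,0,30,0,0, 0,0,0,0,0]' 60;python3 -c "
from h import *
need([.609,.255,.187],0)
crop('top',eyes.snapshot('top'),110,150,250,290,4.2,'g6')
crop('scene',eyes.snapshot('scene'),280,30,440,150,4.8,'g7')
"
```

```text
time: 45.15
position: [0.61, 0.1248, 0.2175]
ee_rot: [[1.0, -0.007, -0.009], [-0.007, -1.0, -0.001], [-0.009, 0.001, -1.0]]
contact_force: [-0.0, 0.4, 0.7]
gripper_width: 0.0428
t=45.15 pos [0.61   0.1248 0.2175] head -0.40 w 0.0428 F [-0.   0.4  0.7] j7 -26
turn rad -0.0069 (-0.4 deg, alt +-180) shift x -1.0 y -130.2 z 30.5
```

View pics/g7.png

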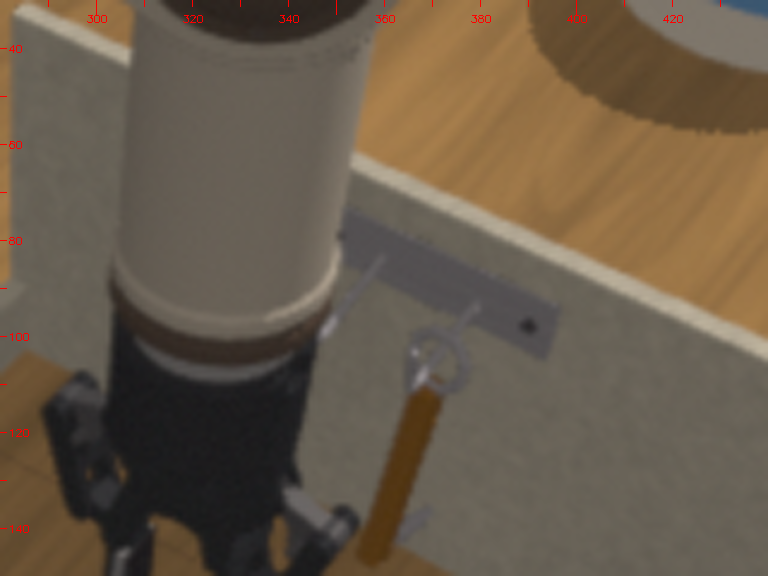

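View pics/g6.png

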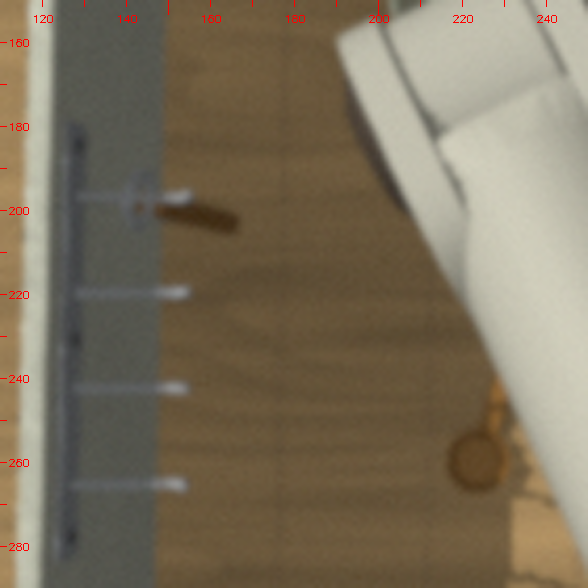

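The pick hangs on the far hook, with its loop around (370,103) in the scene view and still swinging a little. Next is the bamboo spoon.

```bash
python3 -m creep '[0,0,0,0,-0.18, 0,0,0,0,-0.18, 0,0,0,0,-0.18, 0,0,0,0,-0.18, 0,0,0,0,-0.18, 0,0,0,0,-0.18, 0,0,0,0,-0.168, 0,0,0,0,0, 0,0,0,0,0, 0,0,0,0,0]' 60;python3 -c "
from h import *
need([.4895,.1776,.06],71.1)
t=eyes.snapshot('top')
crop('top',t,190,170,330,290,5,'h1')
crop('scene',eyes.snapshot('scene'),190,130,430,290,3.3,'h2')
"
```

```text
time: 46.5
position: [0.6089, 0.1306, 0.2163]
ee_rot: [[0.319, 0.948, -0.01], [0.948, -0.319, 0.001], [-0.002, -0.01, -1.0]]
contact_force: [0.2, -0.5, -0.2]
gripper_width: 0.0428
t=46.50 pos [0.6089 0.1306 0.2163] head 71.42 w 0.0428 F [ 0.2 -0.5 -0.2] j7 38
turn rad 0.0055 (0.3 deg, alt +-180) shift x 5.8 y -128.2 z 156.3
```

View pics/h1.png

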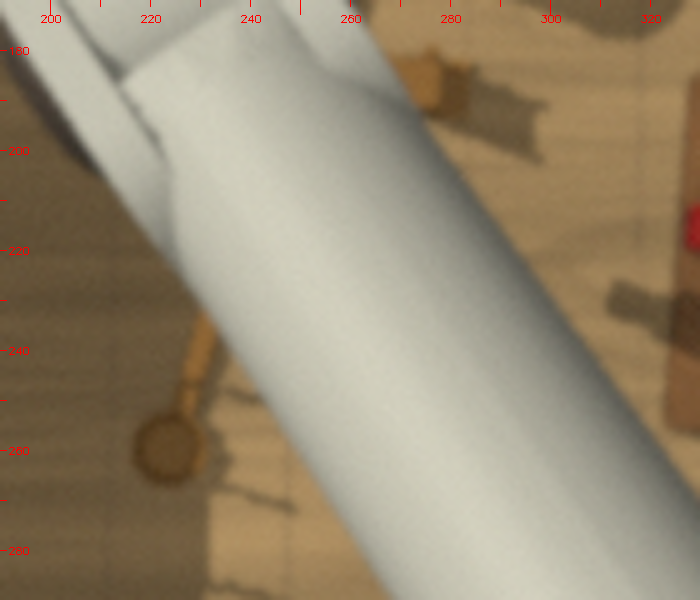

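View pics/h2.png

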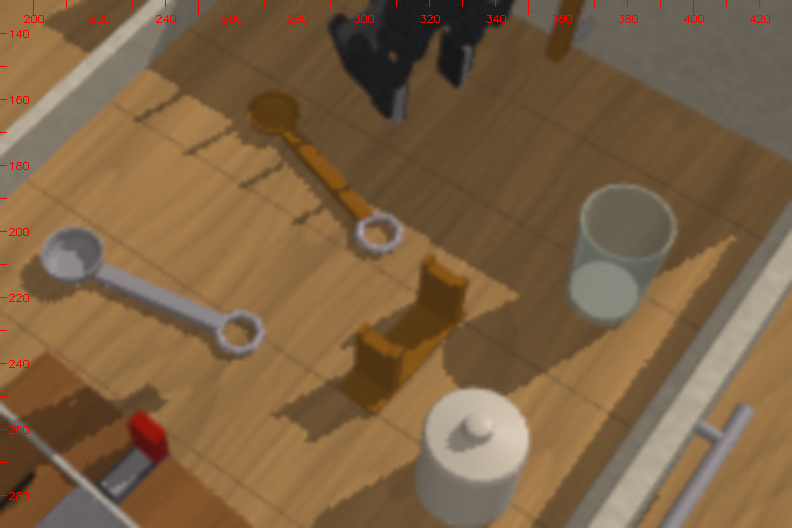

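```bash
python3 -m creep '[0,3,-43,0,0.005, 0,3,-43,10,0, 0,0,-42,30,0, 0,0,0,40,0, 0,0,0,40,0, 0,0,0,38,0, 0,0,0,0,0, 0,0,0,0,0, 0,0,0,0,0, 0,0,0,0,0]' 60;python3 -c "
from h import *
need([.4895,.1776,.0125],71.1)
crop('scene',eyes.snapshot('scene'),230,120,350,220,6,'h3')
"
```

```text
time: 47.85
position: [0.4889, 0.1773, 0.0607]
ee_rot: [[0.323, 0.947, -0.008], [0.947, -0.323, 0.002], [-0.001, -0.008, -1.0]]
contact_force: [-0.4, -0.4, -0.8]
gripper_width: 0.0424
t=47.85 pos [0.4889 0.1773 0.0607] head 71.18 w 0.0424 F [-0.4 -0.4 -0.8] j7 21
turn rad 0.0014 (0.1 deg, alt +-180) shift x 0.5 y 0.5 z 48.2
```

View pics/h3.png

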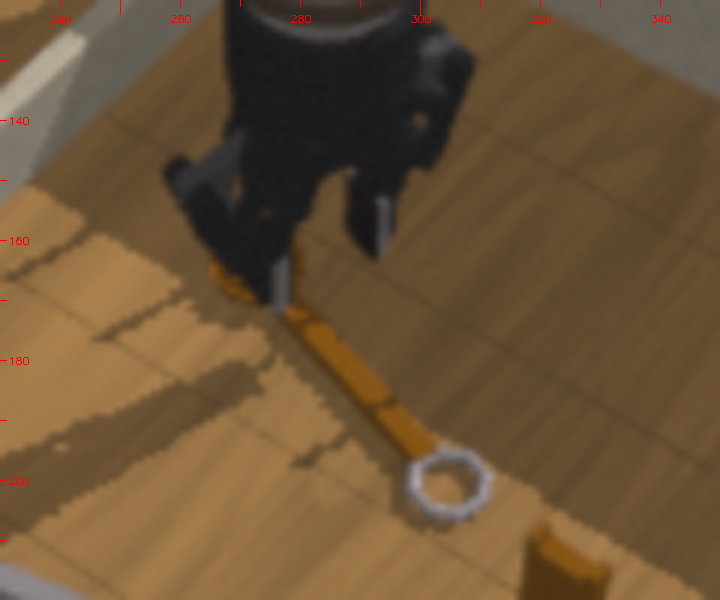

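```bash
python3 -m creep '[0,0.5,0,25,0, 0,0,0,15,0, 0,0,0,6,0, 0,0,0,0,0, -1,0,0,0,0, -1,0,0,0,0, -1,0,0,0,0, -1,0,0,0,0, -1,0,0,0,0, -1,0,0,0,0]' 60;python3 -c "
from h import *
need([.4895,.1776,.0125],71.1)
crop('scene',eyes.snapshot('scene'),230,120,350,220,6,'h4')
"
```

```text
time: 49.15
position: [0.4881, 0.1779, 0.0142]
ee_rot: [[0.322, 0.947, -0.009], [0.947, -0.322, 0.001], [-0.002, -0.009, -1.0]]
contact_force: [-1.3, -0.7, 5.6]
gripper_width: 0.0113
t=49.15 pos [0.4881 0.1779 0.0142] head 71.21 w 0.0113 F [-1.3 -0.7  5.6] j7 18
turn rad 0.0019 (0.1 deg, alt +-180) shift x 0.2 y 1.4 z 1.7
```

View pics/h4.png

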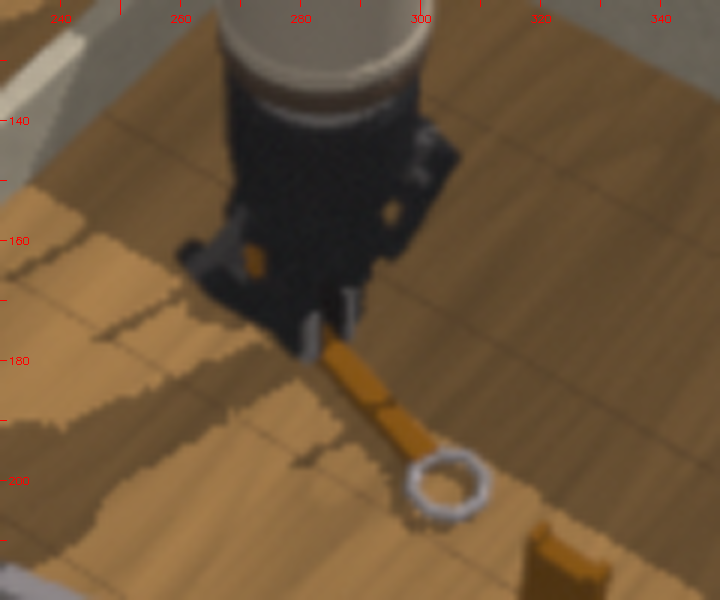

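```bash
python3 -m creep '[-1,0,0,-3,0, -1,0,0,-5,0, -1,0,0,-10,0, -1,0,0,-20,0, -1,0,0,-30,0, -1,0,0,-40,0, -1,0,0,-40,0, -1,0,0,-40,0, -1,0,0,-30,0, -1,0,0,0,0]' 80;python3 -c "
from h import *
need([.5,.24,.235],180)
crop('top',eyes.snapshot('top'),190,170,330,290,5,'h5')
crop('scene',eyes.snapshot('scene'),230,90,350,190,6,'h6')
"
```

```text
time: 50.45
position: [0.4914, 0.1783, 0.2349]
ee_rot: [[0.322, 0.947, -0.005], [0.947, -0.322, 0.002], [0.001, -0.005, -1.0]]
contact_force: [-1.1, 0.0, -0.6]
gripper_width: 0.0109
t=50.45 pos [0.4914 0.1783 0.2349] head 71.22 w 0.0109 F [-1.1  0.  -0.6] j7 32
turn rad 1.2430 (71.2 deg, alt +-180) shift x 8.6 y -61.7 z -0.1
```

View pics/h5.png

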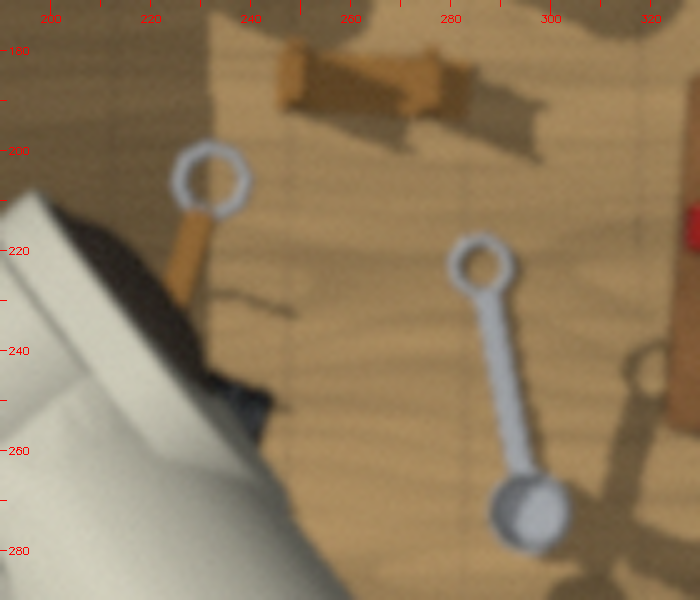

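View pics/h6.png

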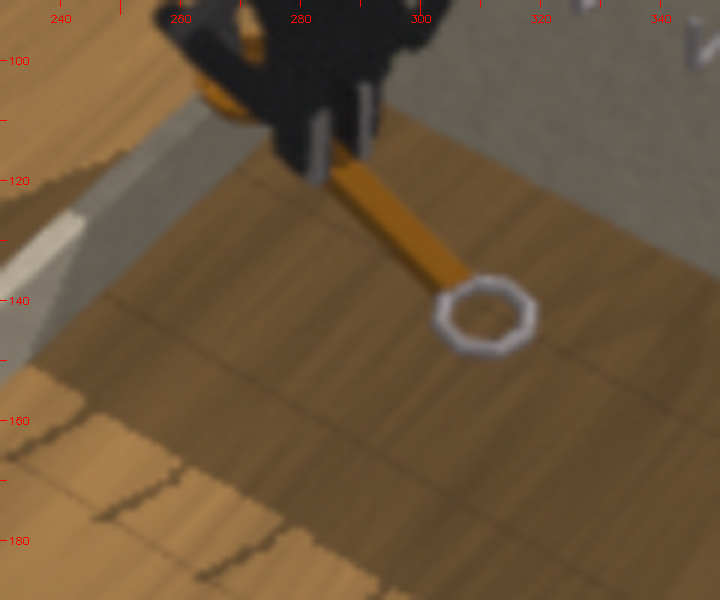

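```bash
python3 -c "
from h import *
np.set_printoptions(precision=4,suppress=True)
s=arm.get_state();p=s['position'];print(p)
h=np.radians(71.2); d=np.array([np.sin(h),-np.cos(h)])
for L in(tri((231.7,206),(311,142.5)),back('top',231.7,206,.236)):
  v=L[:2]-p[:2]; print(L,'along',v@d,'across',v@np.array([d[1],-d[0]]),np.degrees(np.arctan2(v[1],v[0])),np.linalg.norm(v))
"
```

```text
[0.4897 0.177  0.2318]
[0.5813 0.1488 0.231 ] along 0.09578513837151895 across -0.0027925606331753077 -17.13004752827384 0.09582583747476976
[0.5812 0.1486 0.236 ] along 0.0958021336332736 across -0.0025654569361975173 -17.266059897845395 0.0958364772828128
```

```bash
python3 -m creep '[-1,0,0,0,-0.175, -1,0,0,0,-0.175, -1,0,0,-1,-0.175, -1,0,0,-1,-0.175, -1,0,0,-1,-0.175, -1,0,0,-1,-0.175, -1,0,0,-1,-0.175, -1,0,0,0,-0.175, -1,0,0,0,-0.175, -1,0,0,0,-0.175]' 80;python3 -c "
from h import *
need([.4345,.2442,.238],171.5)
"
```

```text
time: 51.8
position: [0.4889, 0.1769, 0.2352]
ee_rot: [[-0.99, 0.142, -0.013], [0.142, 0.99, 0.001], [0.013, -0.001, -1.0]]
contact_force: [-0.3, 0.6, -0.8]
gripper_width: 0.011
t=51.80 pos [0.4889 0.1769 0.2352] head 171.83 w 0.0110 F [-0.3  0.6 -0.8] j7 120
turn rad 0.0058 (0.3 deg, alt +-180) shift x 63.8 y 58.5 z -2.8
```

```bash
python3 -m creep '[-1,16,0,-1,0.005, -1,16,10,-1,0, -1,16,16,-1,0, -1,16,16,0,0, -1,0,16,0,0, -1,0,0,0,0, -1,0,0,0,0, -1,0,0,0,0, -1,0,0,0,0, -1,0,0,0,0]' 80;python3 -c "
from h import *
need([.4345,.2442,.238],171.5)
crop('top',eyes.snapshot('top'),110,170,250,290,5,'i1')
crop('scene',eyes.snapshot('scene'),260,30,420,150,4.8,'i2')
"
```

```text
time: 53.05
position: [0.4357, 0.244, 0.24]
ee_rot: [[-0.988, 0.154, -0.011], [0.154, 0.988, 0.001], [0.011, -0.0, -1.0]]
contact_force: [-0.2, -0.2, -0.3]
gripper_width: 0.0108
t=53.05 pos [0.4357 0.244  0.24  ] head 171.14 w 0.0108 F [-0.2 -0.2 -0.3] j7 111
turn rad -0.0063 (-0.4 deg, alt +-180) shift x 1.2 y 0.0 z 2.0
```

View pics/i1.png

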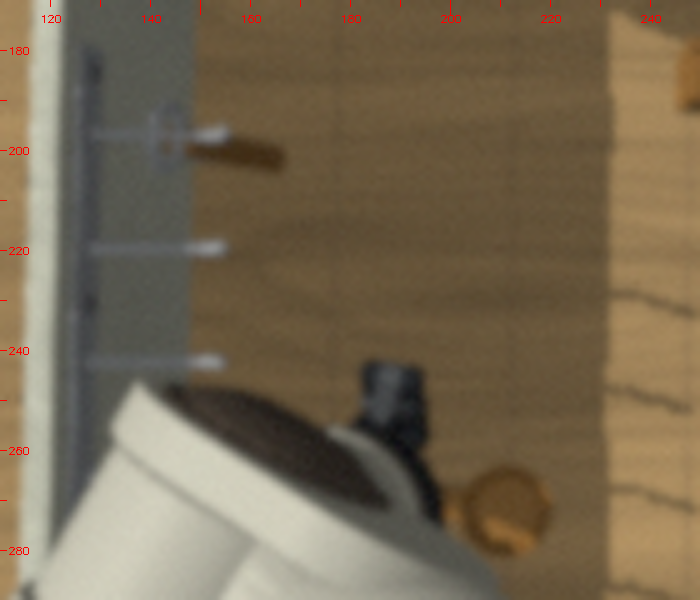

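View pics/i2.png

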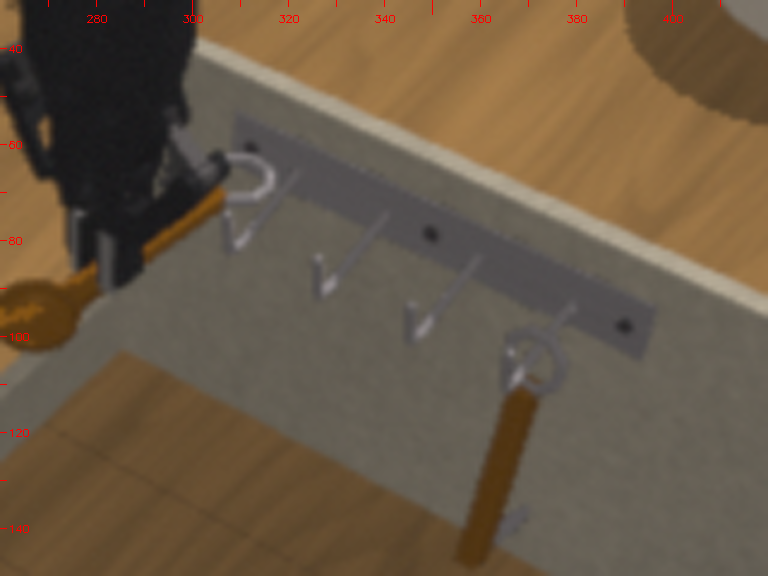

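```bash
python3 -c "
from h import *
np.set_printoptions(precision=1,suppress=True)
for X in([.609,.36,.19],[.609,.36,.17],[.609,.36,.05],[.609,.345,.05]): print(X,proj('top',X),proj('scene',X))
print(proj('scene',[.446,.339,.243]), proj('scene',[.446,.339,.2]))
"
```

```text
[0.609, 0.36, 0.19] [146.2 197.4] [369.1 104.8]
[0.609, 0.36, 0.17] [148.4 198.1] [367.6 111. ]
[0.609, 0.36, 0.05] [160.1 201.6] [359.7 144.3]
[0.609, 0.345, 0.05] [165.6 201.5] [356.8 147.8]
[308.2  64.9] [307.2  79.3]
```

```bash
python3 -c "
from h import *
s=eyes.snapshot('scene'); print(arm.get_state()['position'])
import numpy as np
im=s.copy()
L=np.array([.4472,.339,.2405])
crop('scene',s,290,45,340,95,12,'i3')
c=cv2.imread('pics/i3.png')
for dx,col in((0,(0,255,0)),(0.004,(255,0,0))):
  for r in(.012,.018):
    P=[]
    for a in np.linspace(0,6.28,40):
      q=proj('scene',L+np.array([dx+r*np.cos(a),r*np.sin(a),0])); P.append(((q-[290,45]+.5)*12).astype(int))
    cv2.polylines(c,[np.array(P)],True,col,1)
cv2.imwrite('pics/i4.png',c)
"
```

```text
[0.43566407 0.24422884 0.24003338]
```

View pics/i4.png

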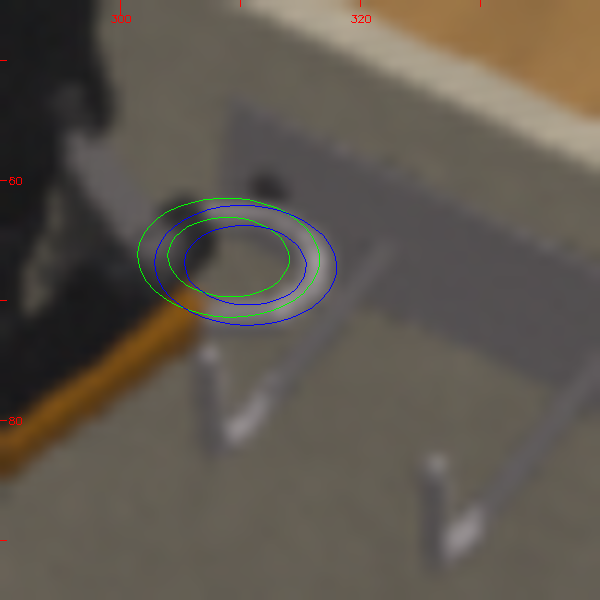

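```bash
python3 -c "
from h import *
np.set_printoptions(precision=1,suppress=True)
for z in(.214,.217,.22): print(proj('scene',[.4466,.3325,z]),proj('top',[.4466,.3325,z]), proj('scene',[.4466,.3445,z-.028]))
print(proj('scene',[.4466,.3325,.217])-proj('scene',[.4436,.3325,.217]))
print(back('scene',307,73.5,.217),back('scene',309.7,81,.189))
"
```

```text
[306.2  76.2] [155.4 264.7] [308.3  82.6]
[306.3  75.3] [155.1 264.8] [308.4  81.7]
[306.4  74.3] [154.8 264.9] [308.4  80.7]
[1.  0.5]
[0.4 0.3 0.2] [0.4 0.3 0.2]
```

```bash
python3 -m creep '[-1,1,0,5,0, -1,0,0,5,0, -1,0,0,5,0, -1,0,0,5,0, -1,0,0,5,0, -1,0,0,5,0, -1,0,0,5,0, -1,0,0,5,0, -1,0,0,0,0, -1,0,0,0,0]' 80;python3 -c "
from h import *
need([.4345,.2442,.193],171.5)
crop('scene',eyes.snapshot('scene'),280,40,350,100,9,'i5')
"
```

```text
time: 54.45
position: [0.4342, 0.2447, 0.2001]
ee_rot: [[-0.988, 0.153, -0.01], [0.153, 0.988, 0.001], [0.01, -0.0, -1.0]]
contact_force: [0.2, 0.3, -0.3]
gripper_width: 0.0111
t=54.45 pos [0.4342 0.2447 0.2001] head 171.19 w 0.0111 F [ 0.2  0.3 -0.3] j7 109
turn rad -0.0055 (-0.3 deg, alt +-180) shift x -0.3 y -0.4 z 7.1
```

View pics/i5.png

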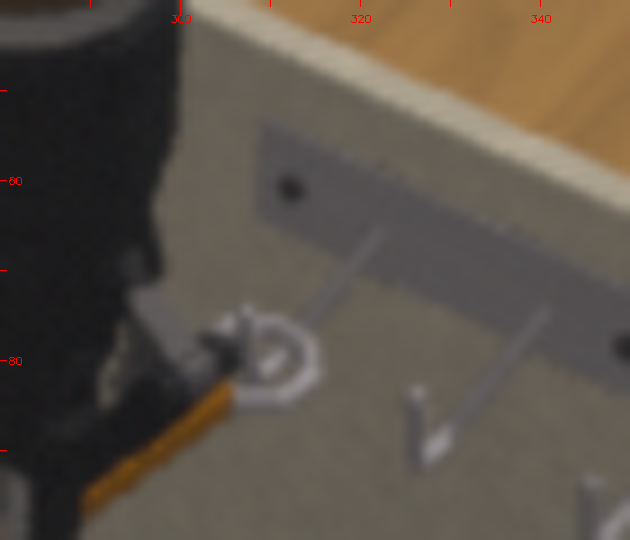

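The loop is around the prong, whose tip shows inside and above the ring at (307,75). I'll lower until it touches.

```bash
python3 -m creep '[-1,0,0,1,0, -1,0,0,1,0, -1,0,0,1,0, -1,0,0,1,0, -1,0,0,1,0, -1,0,0,1,0, -1,0,0,0,0, -1,0,0,0,0, -1,0,0,0,0, -1,0,0,0,0]' 80;python3 -c "
from h import *
need([.4345,.2442,.193],171.5)
"
```

```text
time: 55.75
position: [0.4341, 0.2446, 0.1941]
ee_rot: [[-0.988, 0.153, -0.01], [0.153, 0.988, 0.001], [0.01, -0.0, -1.0]]
contact_force: [0.4, -0.0, 0.1]
gripper_width: 0.011
t=55.75 pos [0.4341 0.2446 0.1941] head 171.18 w 0.0110 F [ 0.4 -0.   0.1] j7 109
turn rad -0.0056 (-0.3 deg, alt +-180) shift x -0.4 y -0.3 z 1.1
```

Close enough, so I release, clear the spoon and look.

```bash
python3 -m creep '[-1,0,0,1,0, 0,0,0,0,0, 0,0,0,0,0, 0,0,0,0,0, 0,0,0,0,0, 0,0,-12,-20,0, 0,0,-35,-20,0, 0,0,-40,0,0, 0,0,-40,0,0, 0,0,0,0,0]' 60;python3 -c "
from h import *
need([.609,.255,.187],0)
crop('top',eyes.snapshot('top'),110,150,330,290,3.4,'i6')
crop('scene',eyes.snapshot('scene'),190,30,440,270,2.4,'i7')
"
```

```text
time: 57.0
position: [0.4151, 0.1149, 0.2325]
ee_rot: [[-0.987, 0.16, -0.012], [0.16, 0.987, -0.001], [0.011, -0.003, -1.0]]
contact_force: [0.8, -0.4, -0.1]
gripper_width: 0.0429
t=57.00 pos [0.4151 0.1149 0.2325] head 170.78 w 0.0429 F [ 0.8 -0.4 -0.1] j7 126
turn rad -0.1609 (-9.2 deg, alt +-180) shift x -193.9 y 140.1 z 45.5
```

View pics/i6.png

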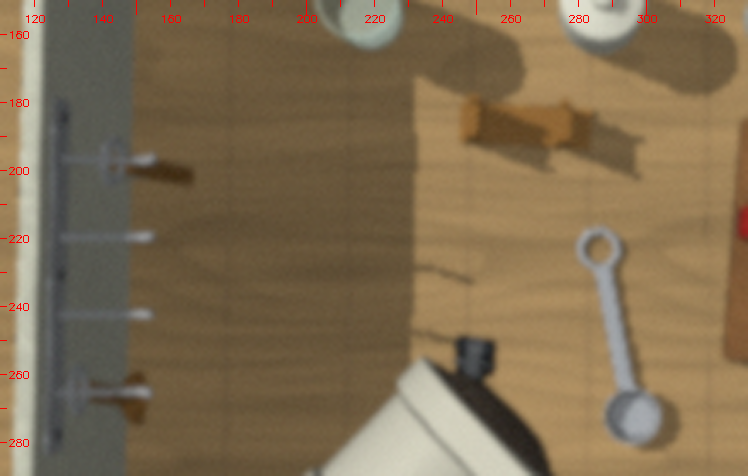

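View pics/i7.png

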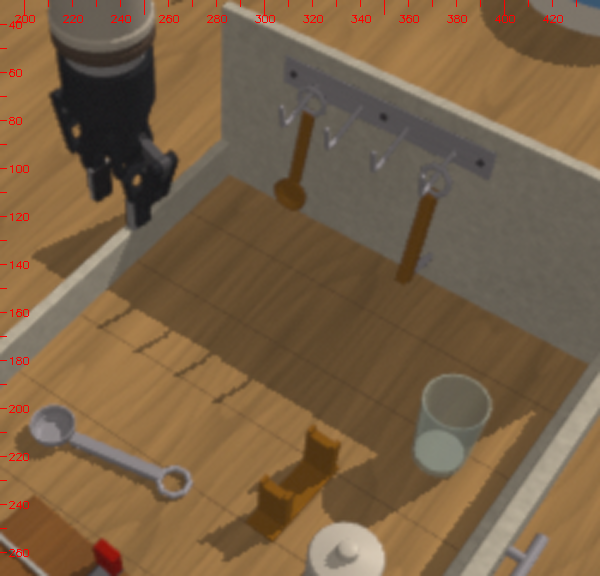

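```bash
python3 -m creep '[0,0,0,0,0.175, 0,0,0,0,0.175, 0,0,0,0,0.175, 0,0,0,0,0.175, 0,0,0,0,0.175, 0,0,0,0,0.175, 0,0,0,0,0.174, 0,0,0,0,0, 0,0,0,0,0, 0,0,0,0,0]' 60;python3 -c "
from h import *
need([.4536,-.003,.06],100.7)
"
```

```text
time: 58.35
position: [0.415, 0.1195, 0.2331]
ee_rot: [[-0.194, 0.981, -0.011], [0.981, 0.194, 0.002], [0.004, -0.01, -1.0]]
contact_force: [-0.4, 0.1, 0.5]
gripper_width: 0.0424
t=58.35 pos [0.415  0.1195 0.2331] head 101.21 w 0.0424 F [-0.4  0.1  0.5] j7 69
turn rad 0.0089 (0.5 deg, alt +-180) shift x -127.6 y 15.2 z 173.1
```

```bash
python3 -m creep '[0,-32,4,0,0.009, 0,-32,4,0,0, 0,-32,4,20,0, 0,-31.5,3.5,35,0, 0,0,0,40,0, 0,0,0,40,0, 0,0,0,38,0, 0,0,0,0,0, 0,0,0,0,0, 0,0,0,0,0]' 60;python3 -c "
from h import *
need([.4536,-.003,.0135],100.7)
crop('scene',eyes.snapshot('scene'),170,150,290,250,6,'j1')
crop('top',eyes.snapshot('top'),250,200,330,290,6,'j2')
"
```

```text
time: 59.6
position: [0.4535, -0.0032, 0.0611]
ee_rot: [[-0.183, 0.983, -0.008], [0.983, 0.183, 0.001], [0.002, -0.007, -1.0]]
contact_force: [0.8, 0.5, 0.8]
gripper_width: 0.0431
t=59.60 pos [ 0.4535 -0.0032  0.0611] head 100.53 w 0.0431 F [0.8 0.5 0.8] j7 65
turn rad -0.0029 (-0.2 deg, alt +-180) shift x 0.2 y 0.1 z 47.6
```

View pics/j1.png

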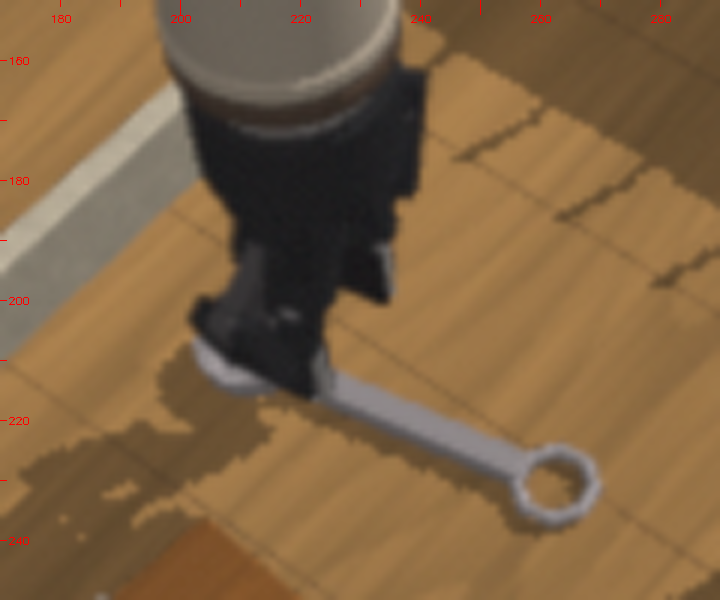

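View pics/j2.png

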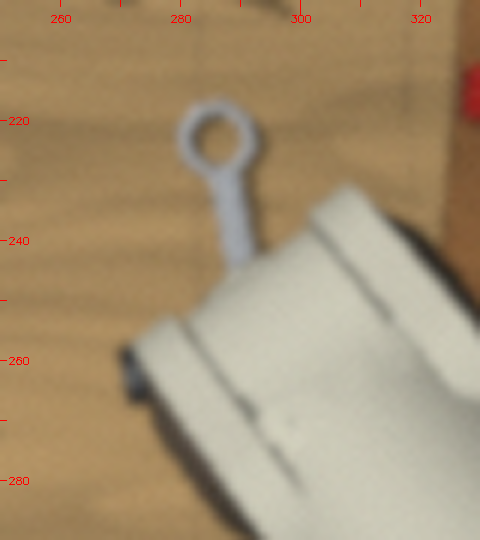

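```bash
python3 -m creep '[0,0,0,25,0, 0,0,0,15,0, 0,0,0,6.5,0, 0,0,0,0,0, -1,0,0,0,0, -1,0,0,0,0, -1,0,0,0,0, -1,0,0,0,0, -1,0,0,0,0, -1,0,0,0,0]' 80;python3 -m creep '[-1,0,0,-3,0, -1,0,0,-5,0, -1,0,0,-10,0, -1,0,0,-20,0, -1,0,0,-30,0, -1,0,0,-40,0, -1,0,0,-40,0, -1,0,0,-40,0, -1,0,0,-35,0, -1,0,0,0,0]' 90;python3 -c "
from h import *
need([.5,.24,.24],180)
crop('top',eyes.snapshot('top'),230,170,350,290,5,'j3')
crop('scene',eyes.snapshot('scene'),180,90,320,210,5,'j4')
need([.5,.24,.24],180)
"
```

```text
time: 60.95
position: [0.4521, -0.003, 0.0138]
ee_rot: [[-0.183, 0.983, -0.009], [0.983, 0.183, 0.001], [0.003, -0.009, -1.0]]
contact_force: [-2.3, 0.1, 5.2]
gripper_width: 0.0106
time: 62.2
position: [0.4556, -0.0033, 0.2387]
ee_rot: [[-0.183, 0.983, -0.005], [0.983, 0.183, -0.001], [0.0, -0.005, -1.0]]
contact_force: [0.3, 0.6, -2.0]
gripper_width: 0.0108
t=62.20 pos [ 0.4556 -0.0033  0.2387] head 100.52 w 0.0108 F [ 0.3  0.6 -2. ] j7 83
turn rad -1.3871 (-79.5 deg, alt +-180) shift x -44.4 y 243.3 z -1.3
t=62.30 pos [ 0.4536 -0.0038  0.236 ] head 100.51 w 0.0101 F [ 0.4  0.8 -0.8] j7 83
turn rad -1.3873 (-79.5 deg, alt +-180) shift x -46.4 y 243.8 z -4.0
```

View pics/j3.png

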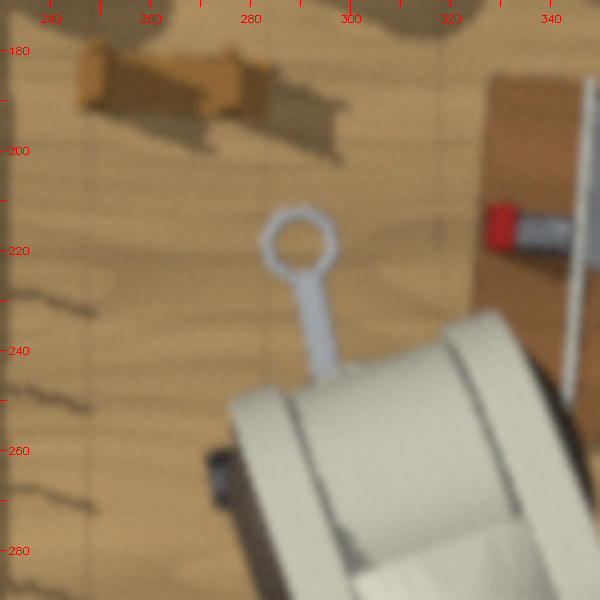

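View pics/j4.png

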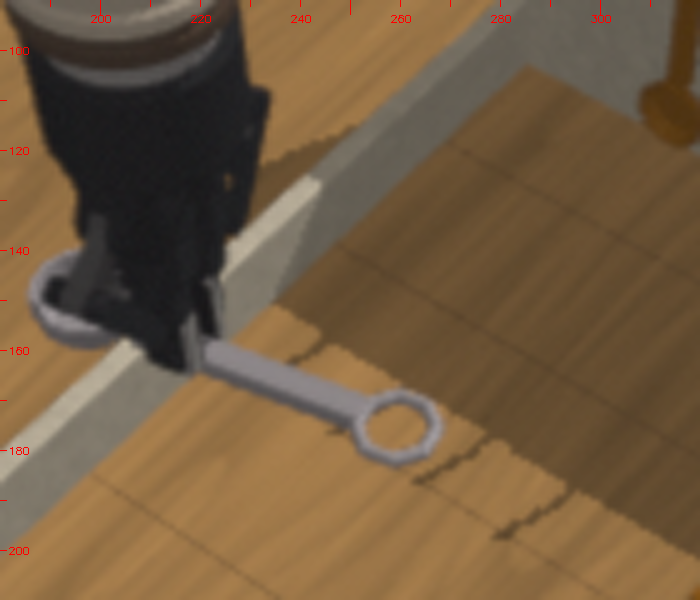

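```bash
python3 -c "
from h import *
np.set_printoptions(precision=4,suppress=True)
p=np.array([.4536,-.0038]); h=np.radians(100.5); d=np.array([np.sin(h),-np.cos(h)])
for L in(tri((289.6,218.3),(259.3,175.3)),back('top',289.6,218.3,.237)):
  v=L[:2]-p; print(L,'along',v@d,np.degrees(np.arctan2(v[1],v[0])),np.linalg.norm(v))
print(arm.get_state()['gripper_width'])
"; python3 -m creep '[-1,0,0,-2,-0.175, -1,0,0,-2,-0.175, -1,0,0,0,-0.175, -1,0,0,0,-0.175, -1,0,0,0,-0.175, -1,0,0,0,-0.175, -1,0,0,0,-0.175, -1,0,0,0,0, -1,0,0,0,0, -1,0,0,0,0]' 90; python3 -c "
from h import *
need([.5,.24,.24],171)"
```

```text
[0.5493 0.0129 0.2379] along 0.09713155025241978 9.911783502099045 0.09713666917468776
[0.5497 0.0132 0.237 ] along 0.09758004022481 10.030158773599977 0.09758332117882663
0.010122410159846227
time: 63.55
position: [0.4538, -0.0034, 0.2398]
ee_rot: [[-0.987, 0.163, -0.011], [0.163, 0.987, 0.001], [0.011, -0.001, -1.0]]
contact_force: [0.4, -0.7, -0.2]
gripper_width: 0.0106
t=63.55 pos [ 0.4538 -0.0034  0.2398] head 170.62 w 0.0106 F [ 0.4 -0.7 -0.2] j7 142
turn rad -0.0066 (-0.4 deg, alt +-180) shift x -7.6 y 247.6 z -0.2
```

```bash
python3 -c "
from h import *
need([.5372,.2415,.2415],170.6)"
```

```text
t=63.55 pos [ 0.4538 -0.0034  0.2398] head 170.62 w 0.0106 F [ 0.4 -0.7 -0.2] j7 142
turn rad 0.0004 (0.0 deg, alt +-180) shift x -42.3 y 255.2 z -1.7
```

```bash
python3 -m creep '[-1,-5,30,-2,0, -1,-6,35,0,0, -1,-6,35,0,0, -1,-6,35,0,0, -1,-6,35,0,0, -1,-6,35,0,0, -1,-5,35,0,0, -1,-2,15,0,0, -1,0,0,0,0, -1,0,0,0,0]' 90;python3 -c "
from h import *
need([.5372,.2415,.2],170.6)
s=eyes.snapshot('scene');crop('scene',s,290,40,400,120,7,'j5')
crop('top',eyes.snapshot('top'),110,170,250,290,5,'j6')
need([.5372,.2415,.2],170.6)
"
```

```text
time: 64.8
position: [0.5365, 0.2406, 0.2413]
ee_rot: [[-0.987, 0.162, -0.011], [0.162, 0.987, 0.0], [0.011, -0.002, -1.0]]
contact_force: [0.3, -0.4, -0.2]
gripper_width: 0.0106
t=64.80 pos [0.5365 0.2406 0.2413] head 170.67 w 0.0106 F [ 0.3 -0.4 -0.2] j7 117
turn rad 0.0012 (0.1 deg, alt +-180) shift x -0.6 y 1.0 z 41.3
t=64.90 pos [0.5367 0.2401 0.2414] head 170.62 w 0.0108 F [ 0.4 -0.3 -0.7] j7 117
turn rad 0.0004 (0.0 deg, alt +-180) shift x -0.3 y 1.4 z 41.4
```

View pics/j5.png

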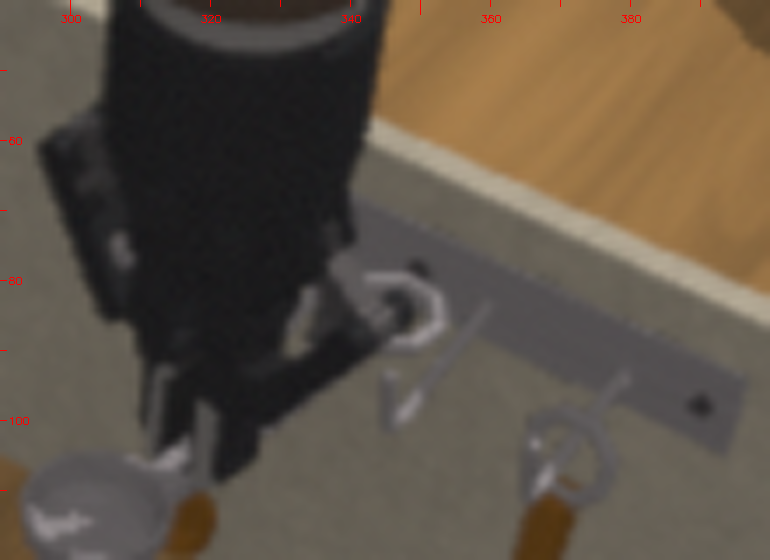

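View pics/j6.png

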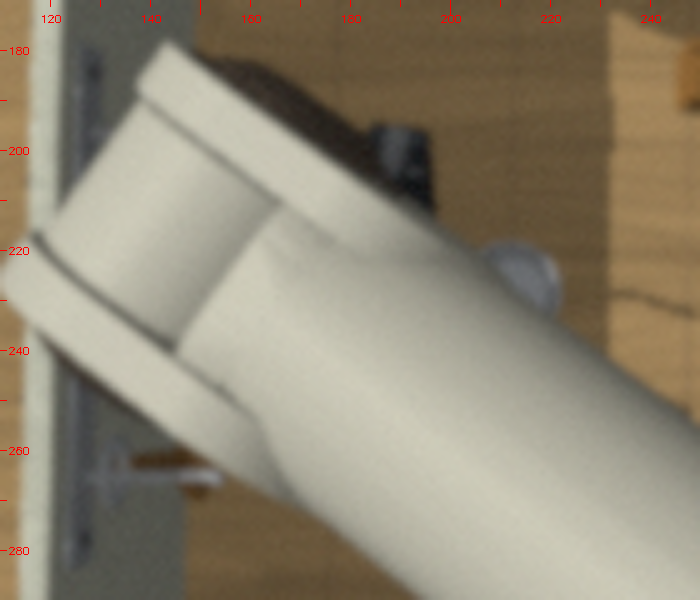

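```bash
python3 -c "
from h import *
s=eyes.snapshot('scene'); print(arm.get_state()['position'])
L=np.array([.5535,.336,.242])
crop('scene',s,320,65,370,115,12,'j7')
c=cv2.imread('pics/j7.png')
for dx,col in((0,(0,255,0)),(0.003,(255,0,0))):
  for r in(.012,.018):
    P=[((proj('scene',L+np.array([dx+r*np.cos(a),r*np.sin(a),0]))-[320,65]+.5)*12).astype(int) for a in np.linspace(0,6.28,40)]
    cv2.polylines(c,[np.array(P)],True,col,1)
for dx,col in((0,(0,255,0)),(0.003,(255,0,0))):
  T=np.array([.5544+dx,.331,.2175]); q=[((proj('scene',X)-[320,65]+.5)*12).astype(int) for X in(T,T+[0,.012,-.028],T+[0,.07,-.02])]
  cv2.polylines(c,[np.array(q)],False,col,1)
cv2.imwrite('pics/j8.png',c)
"
```

```text
[0.5367082  0.24017118 0.24140539]
```

View pics/j8.png

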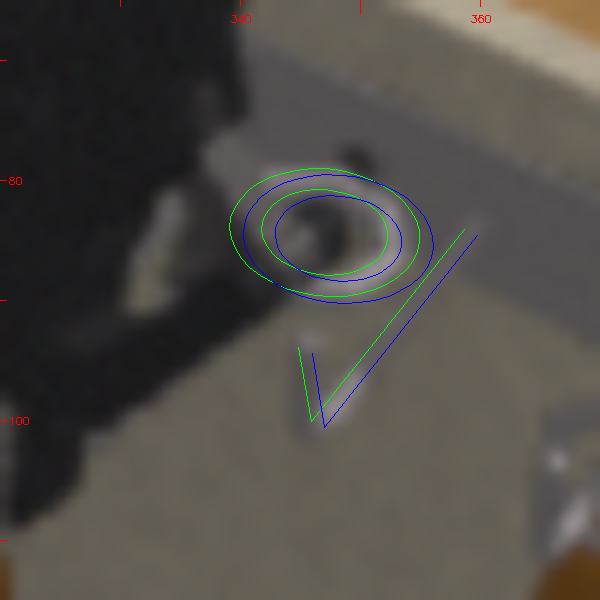

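```bash
python3 -m creep '[-1,-2,1.5,5,0, -1,0,0,5,0, -1,0,0,5,0, -1,0,0,5,0, -1,0,0,5,0, -1,0,0,5,0, -1,0,0,5,0, -1,0,0,5,0, -1,0,0,0,0, -1,0,0,0,0]' 90;python3 -c "
from h import *
need([.5372,.2415,.193],170.6)
crop('scene',eyes.snapshot('scene'),310,60,380,120,9,'j9')
"
```

```text
time: 66.2
position: [0.5384, 0.2428, 0.2016]
ee_rot: [[-0.987, 0.161, -0.01], [0.161, 0.987, 0.001], [0.01, -0.0, -1.0]]
contact_force: [-0.2, 0.7, -0.6]
gripper_width: 0.0104
t=66.20 pos [0.5384 0.2428 0.2016] head 170.73 w 0.0104 F [-0.2  0.7 -0.6] j7 115
turn rad 0.0022 (0.1 deg, alt +-180) shift x 1.0 y -1.5 z 8.6
```

View pics/j9.png

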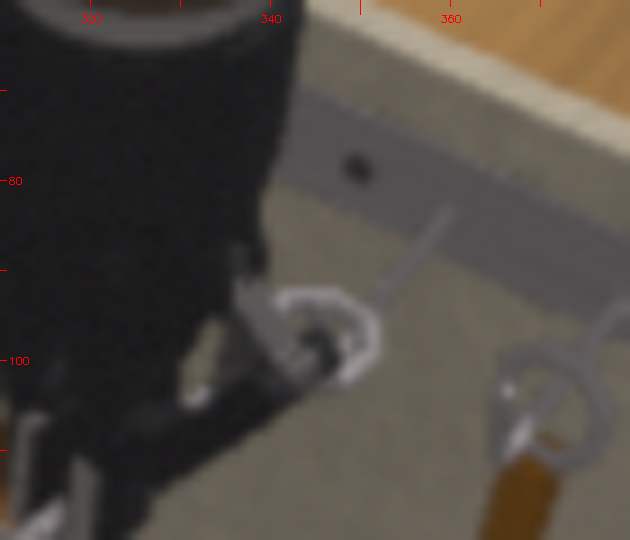

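```bash
python3 -m creep '[-1,0,0,2,0, -1,0,0,2,0, -1,0,0,1,0, -1,0,0,1,0, -1,0,0,1,0, -1,0,0,1,0, -1,0,0,0,0, -1,0,0,0,0, -1,0,0,0,0, -1,0,0,0,0]' 90;python3 -c "
from h import *
need([.5372,.2415,.193],170.6)
"
```

```text
time: 67.5
position: [0.5383, 0.2427, 0.1935]
ee_rot: [[-0.987, 0.161, -0.01], [0.161, 0.987, 0.001], [0.01, -0.0, -1.0]]
contact_force: [0.8, 0.0, -0.7]
gripper_width: 0.0105
t=67.50 pos [0.5383 0.2427 0.1935] head 170.73 w 0.0105 F [ 0.8  0.  -0.7] j7 115
turn rad 0.0022 (0.1 deg, alt +-180) shift x 0.9 y -1.4 z 0.5
```

```bash
python3 -m creep '[-1,0,0,1,0, 0,0,0,0,0, 0,0,0,0,0, 0,0,0,0,0, 0,0,0,0,0, 0,0,-12,-20,0, 0,0,-35,-20,0, 0,0,-40,0,0, 0,0,-40,0,0, 0,0,0,0,0]' 60;python3 -c "
from h import *
need([.58,-.236,.15],-5.2)
crop('top',eyes.snapshot('top'),110,150,330,290,3.4,'k1')
crop('scene',eyes.snapshot('scene'),190,30,440,270,2.4,'k2')
"
```

```text
time: 68.75
position: [0.5184, 0.113, 0.232]
ee_rot: [[-0.986, 0.167, -0.011], [0.167, 0.986, -0.001], [0.011, -0.003, -1.0]]
contact_force: [0.2, -0.6, -0.3]
gripper_width: 0.0426
t=68.75 pos [0.5184 0.113  0.232 ] head 170.37 w 0.0426 F [ 0.2 -0.6 -0.3] j7 128
turn rad -0.0773 (-4.4 deg, alt +-180) shift x -93.0 y -342.0 z 82.0
```

View pics/k1.png

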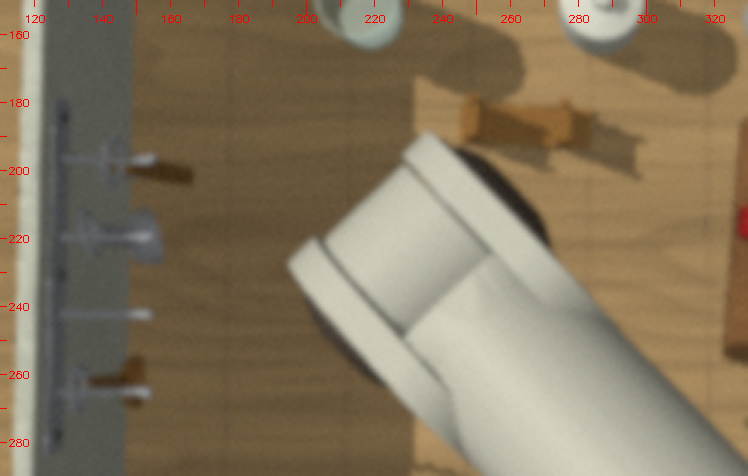

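View pics/k2.png

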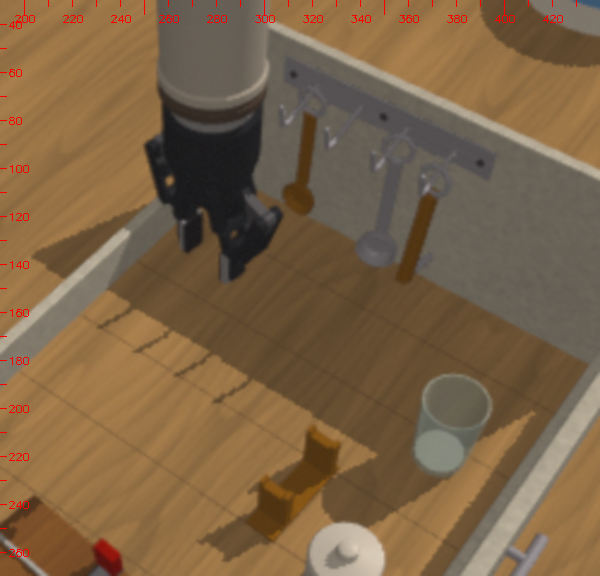

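All three items hang. Now I turn back to the insert heading.

```bash
python3 -m creep '[0,0,0,0,0.18, 0,0,0,0,0.18, 0,0,0,0,0.18, 0,0,0,0,0.18, 0,0,0,0,0.18, 0,0,0,0,0.18, 0,0,0,0,0.18, 0,0,0,0,0.18, 0,0,0,0,0.18, 0,0,0,0,0.18]' 60;python3 -m creep '[0,0,0,0,0.18, 0,0,0,0,0.18, 0,0,0,0,0.18, 0,0,0,0,0.18, 0,0,0,0,0.18, 0,0,0,0,0.18, 0,0,0,0,0.18, 0,0,0,0,0, 0,0,0,0,0, 0,0,0,0,0]' 60;python3 -c "
from h import *
need([.579,-.236,.12],-5.2)
s=eyes.snapshot('top');crop('top',s,310,175,430,275,6,'k3')
"
```

```text
time: 70.1
position: [0.518, 0.1197, 0.2327]
ee_rot: [[0.383, 0.924, -0.01], [0.924, -0.383, 0.002], [-0.002, -0.01, -1.0]]
contact_force: [-0.2, -0.1, -1.0]
gripper_width: 0.0428
time: 71.35
position: [0.5181, 0.1178, 0.2325]
ee_rot: [[0.997, -0.078, -0.01], [-0.078, -0.997, 0.001], [-0.011, -0.001, -1.0]]
contact_force: [0.4, 0.1, 0.2]
gripper_width: 0.0429
t=71.35 pos [0.5181 0.1178 0.2325] head -4.45 w 0.0429 F [0.4 0.1 0.2] j7 -30
turn rad 0.0132 (0.8 deg, alt +-180) shift x 92.7 y 346.8 z 112.5
```

View pics/k3.png

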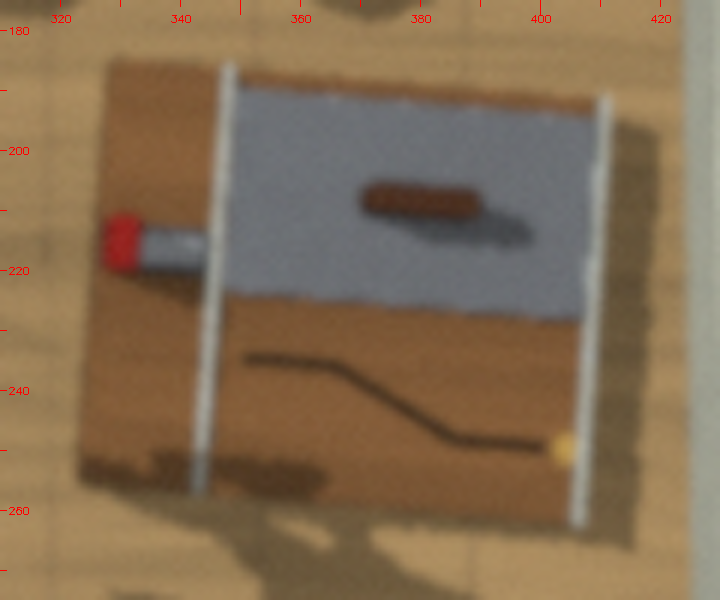

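```bash
python3 -m creep '[0,0,0,0,0.013, 0,13,50,0,0, 0,13,50,0,0, 0,13,50,0,0, 0,13,50,20,0, 0,13,50,20,0, 0,14,50,20,0, 0,14,47,20,0, 0,0,0,20,0, 0,0,0,0,0]' 60;python3 -c "
from h import *
print(back('top',380.3,208.8,.08))
need([.580,-.238,.058],-5.2)
"
```

```text
time: 72.65
position: [0.5758, -0.2357, 0.1293]
ee_rot: [[0.996, -0.094, -0.014], [-0.094, -0.996, 0.004], [-0.015, -0.002, -1.0]]
contact_force: [0.0, 1.1, -0.4]
gripper_width: 0.0424
[ 0.57635622 -0.24062544  0.08      ]
t=72.65 pos [ 0.5758 -0.2357  0.1293] head -5.37 w 0.0424 F [ 0.   1.1 -0.4] j7 3
turn rad -0.0029 (-0.2 deg, alt +-180) shift x 4.4 y 1.9 z 71.3
```

Next I go down, grip, and push the cover shut with -x.

```bash
python3 -m creep '[0,2,2,30,-0.003, 0,0,0,30,0, 0,0,0,10.5,0, 0,0,0,0,0, -1,0,0,0,0, -1,0,0,0,0, -1,0,0,0,0, -1,0,0,0,0, -1,0,0,0,0, -1,-5,0,0,0]' 30;python3 -c "
from h import *
need([.580,-.238,.058],-5.2)
"; python3 -m creep '[-1,-10,0,0,0, -1,-10,0,0,0, -1,-10,0,0,0, -1,-10,0,0,0, -1,-10,0,0,0, -1,-10,0,0,0, -1,-10,0,0,0, -1,-10,0,0,0, -1,-8,0,0,0, -1,0,0,0,0]' 30;python3 -c "
from h import *
need([.4847,-.229,.058],-5.2)
"
```

```text
time: 73.9
position: [0.5753, -0.2385, 0.0626]
ee_rot: [[0.996, -0.091, -0.007], [-0.091, -0.996, 0.001], [-0.007, 0.0, -1.0]]
contact_force: [1.7, 0.3, 3.3]
gripper_width: 0.0133
t=73.90 pos [ 0.5753 -0.2385  0.0626] head -5.20 w 0.0133 F [1.7 0.3 3.3] j7 2
turn rad 0.0001 (0.0 deg, alt +-180) shift x 4.6 y -0.9 z 4.6
time: 75.15
position: [0.4851, -0.2293, 0.0626]
ee_rot: [[0.996, -0.09, -0.011], [-0.09, -0.996, 0.002], [-0.011, -0.001, -1.0]]
contact_force: [-1.0, 4.6, 9.0]
gripper_width: 0.0133
t=75.15 pos [ 0.4851 -0.2293  0.0626] head -5.16 w 0.0133 F [-1.   4.6  9. ] j7 3
turn rad 0.0007 (0.0 deg, alt +-180) shift x -0.4 y -0.3 z 4.6
```

```bash
python3 -m creep '[-1,-1,0,-2,0, -1,-1,0,0,0, -1,-1,0,0,0, -1,-1,0,0,0, -1,-1,0,0,0, -1,-1,0,0,0, -1,0,0,0,0, -1,0,0,0,0, -1,0,0,0,0, -1,0,0,0,0]' 30;python3 -c "
from h import *
need([.4847,-.229,.058],-5.2)
"
```

```text
time: 76.4
position: [0.4837, -0.2292, 0.0628]
ee_rot: [[0.996, -0.089, -0.003], [-0.089, -0.996, 0.002], [-0.003, -0.002, -1.0]]
contact_force: [15.4, 0.1, -21.0]
gripper_width: 0.0135
t=76.40 pos [ 0.4837 -0.2292  0.0628] head -5.11 w 0.0135 F [ 15.4   0.1 -21. ] j7 4
turn rad 0.0016 (0.1 deg, alt +-180) shift x 1.0 y -0.2 z 4.8
```

```bash
python3 -m creep '[-1,2,0,2,0, 0,1.5,0,0,0, 0,0,0,0,0, 0,0,0,0,0, 0,0,0,-40,0, 0,0,0,-40,0.178, 0,0,0,0,0.178, 0,0,0,0,0.178, 0,0,0,0,0.178, 0,0,0,0,0.178]' 30;python3 -m creep '[0,0,0,0,0.178, 0,0,0,0,0.178, 0,0,0,0,0.178, 0,0,0,0,0.147, 0,0,0,0,0, 0,0,0,0,0, 0,0,0,0,0, 0,0,0,0,0, 0,0,0,0,0, 0,0,0,0,0]' 30;python3 -c "
from h import *
need([.564,-.104,.13],-95.2)
crop('scene',eyes.snapshot('scene'),110,200,290,350,4,'l1')
crop('top',eyes.snapshot('top'),310,175,430,275,6,'l2')
"
```

```text
time: 77.65
position: [0.4836, -0.2305, 0.1418]
ee_rot: [[0.552, -0.834, -0.011], [-0.834, -0.552, 0.001], [-0.007, 0.009, -1.0]]
contact_force: [-0.5, -0.1, 0.5]
gripper_width: 0.0432
time: 78.9
position: [0.4842, -0.2303, 0.1419]
ee_rot: [[-0.09, -0.996, -0.01], [-0.996, 0.09, 0.001], [-0.0, 0.01, -1.0]]
contact_force: [0.6, 0.4, -1.3]
gripper_width: 0.0425
t=78.90 pos [ 0.4842 -0.2303  0.1419] head -95.18 w 0.0425 F [ 0.6  0.4 -1.3] j7 -75
turn rad 0.0004 (0.0 deg, alt +-180) shift x -133.0 y -68.0 z 11.9
```

View pics/l1.png

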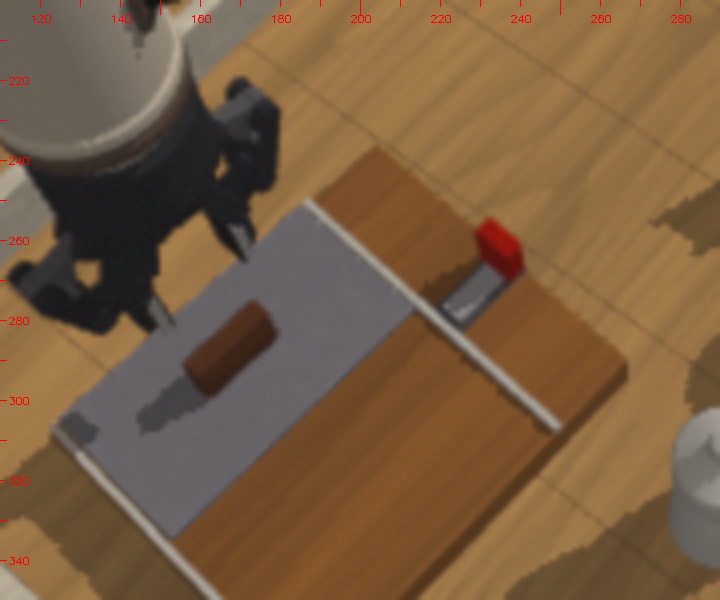

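View pics/l2.png

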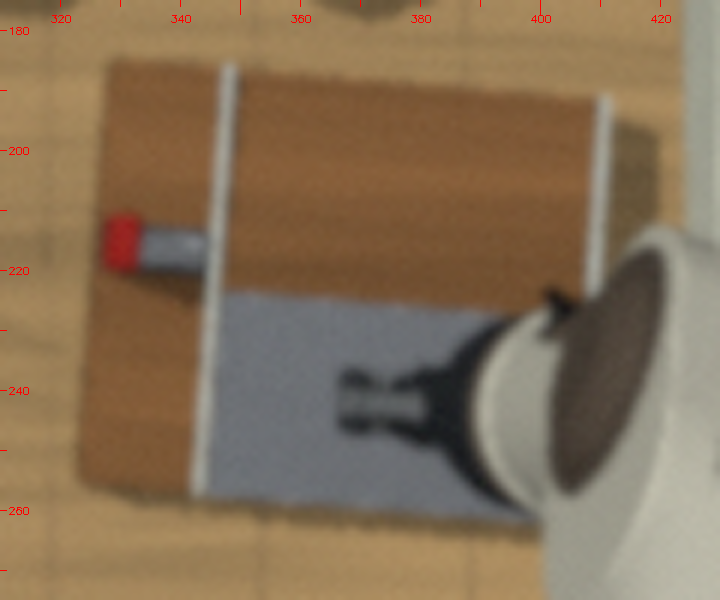

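The cover is back at its closed position, with its edge at v≈224 as at the start. Now the lock.

```bash
python3 -m creep '[0,-33,-17,0,0, 0,-33,-17,0,0, 0,-33,-17,0,0, 0,-34,-17,0,0, 0,0,0,25,0, 0,0,0,35,0, 0,0,0,21,0, 0,0,0,0,0, 0,0,0,0,0, 0,0,0,0,0]' 30;python3 -c "
from h import *
need([.564,-.104,.060],-95.2)
crop('scene',eyes.snapshot('scene'),110,200,290,350,4,'l3')
"
```

```text
time: 80.25
position: [0.5642, -0.1041, 0.0616]
ee_rot: [[-0.09, -0.996, -0.008], [-0.996, 0.09, 0.001], [-0.0, 0.008, -1.0]]
contact_force: [0.6, 1.0, 0.4]
gripper_width: 0.0431
t=80.25 pos [ 0.5642 -0.1041  0.0616] head -95.19 w 0.0431 F [0.6 1.  0.4] j7 -92
turn rad 0.0002 (0.0 deg, alt +-180) shift x -0.1 y 0.2 z 1.6
```

View pics/l3.png

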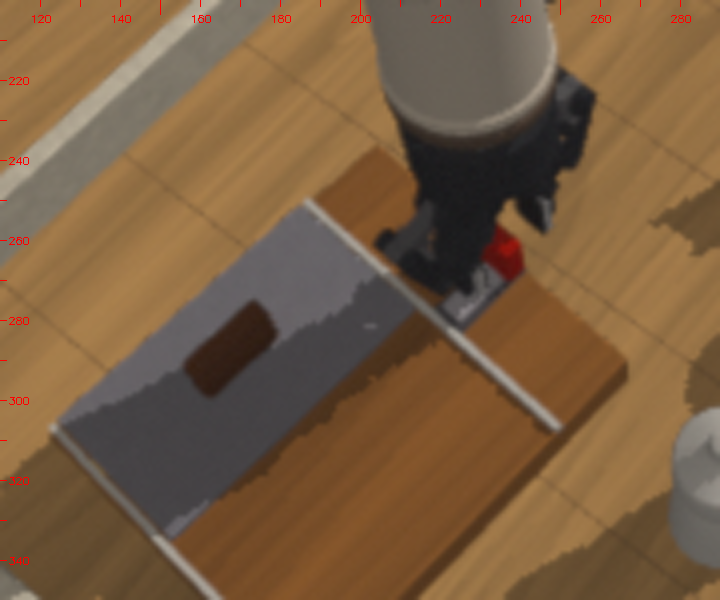

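```bash
python3 -m creep '[-1,0,0,0,0, -1,0,0,0,0, -1,0,0,0,0, -1,0,0,0,0, -1,6,0,0,0, -1,6,0,0,0, -1,6,0,0,0, -1,6,0,0,0, -1,4,0,0,0, -1,0,0,0,0]' 30;python3 -c "
from h import *
need([.564,-.104,.060],-95.2)
";python3 -m creep '[-1,1,0,0,0, -1,1,0,0,0, -1,1,0,0,0, -1,1,0,0,0, -1,1,0,0,0, -1,1,0,0,0, -1,0,0,0,0, -1,0,0,0,0, -1,0,0,0,0, -1,0,0,0,0]' 30;python3 -c "
from h import *
need([.564,-.104,.060],-95.2)
"
```

```text
time: 81.55
position: [0.5606, -0.1322, 0.0609]
ee_rot: [[-0.091, -0.996, -0.01], [-0.996, 0.091, 0.001], [-0.0, 0.01, -1.0]]
contact_force: [-1.9, 0.7, 6.0]
gripper_width: 0.0134
t=81.55 pos [ 0.5606 -0.1322  0.0609] head -95.23 w 0.0134 F [-1.9  0.7  6. ] j7 -89
turn rad -0.0006 (-0.0 deg, alt +-180) shift x -28.4 y -0.8 z 0.9
time: 82.8
position: [0.5604, -0.1341, 0.0608]
ee_rot: [[-0.089, -0.996, -0.01], [-0.996, 0.088, 0.005], [-0.004, 0.011, -1.0]]
contact_force: [-1.8, 7.1, 8.2]
gripper_width: 0.0136
t=82.80 pos [ 0.5604 -0.1341  0.0608] head -95.08 w 0.0136 F [-1.8  7.1  8.2] j7 -88
turn rad 0.0021 (0.1 deg, alt +-180) shift x -30.4 y -0.9 z 0.8
```

The stop is reached, with 7 N after 30 mm of travel. I'll release, retreat and do a final check.

```bash
python3 -m creep '[-1,-2,0,0,0, 0,-1.5,0,0,0, 0,0,0,0,0, 0,0,0,0,0, 0,0,0,-40,0, 0,0,0,-50,0, 0,0,0,-50,0, 0,20,55,0,0, 0,20,55,0,0, 0,0,55,0,0]' 30;python3 -m creep '[0,0,40,0,0, 0,0,0,0,0, 0,0,0,0,0, 0,0,0,0,0, 0,0,0,0,0, 0,0,0,0,0, 0,0,0,0,0, 0,0,0,0,0, 0,0,0,0,0, 0,0,0,0,0]' 30;python3 -c "
from h import *
need([.564,-.104,.060],-95.2)
s=eyes.snapshot('scene');cv2.imwrite('pics/end_s.png',s);crop('scene',s,110,220,270,370,4,'m1');crop('scene',s,270,30,470,190,3.7,'m2')
t=eyes.snapshot('top');cv2.imwrite('pics/end_t.png',t);crop('top',t,310,175,430,275,6,'m3')
for n,a in(('scene',s),('top',t)):
  b=cv2.imread(f'pics/{n}0.png'); d=cv2.absdiff(a,b).max(2); print(n,(d>40).sum())
"
```

```text
time: 84.05
position: [0.3919, -0.1609, 0.202]
ee_rot: [[-0.093, -0.996, -0.01], [-0.996, 0.093, 0.001], [0.0, 0.01, -1.0]]
contact_force: [-0.3, 0.1, 0.4]
gripper_width: 0.0431
time: 85.3
position: [0.354, -0.1558, 0.2024]
ee_rot: [[-0.09, -0.996, -0.01], [-0.996, 0.09, 0.001], [-0.0, 0.011, -1.0]]
contact_force: [0.6, 0.1, -0.1]
gripper_width: 0.0431
t=85.30 pos [ 0.354  -0.1558  0.2024] head -95.19 w 0.0431 F [ 0.6  0.1 -0.1] j7 -76
turn rad 0.0002 (0.0 deg, alt +-180) shift x -70.6 y -204.4 z 142.4
scene 10822
top 12587
```

View pics/end_s.png

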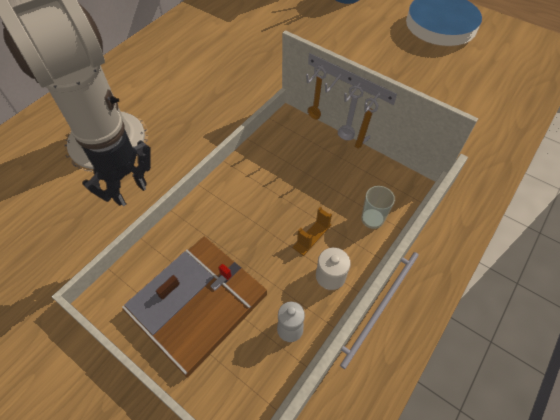

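View pics/end_t.png

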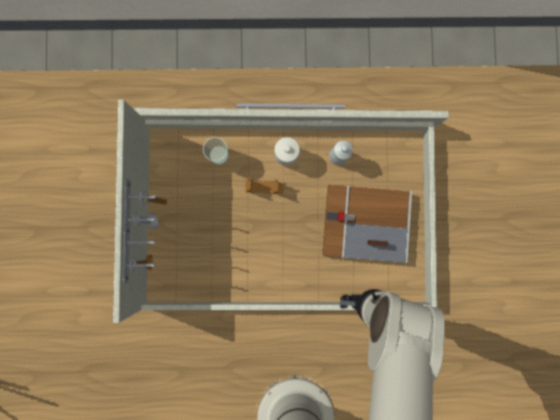

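View pics/m1.png

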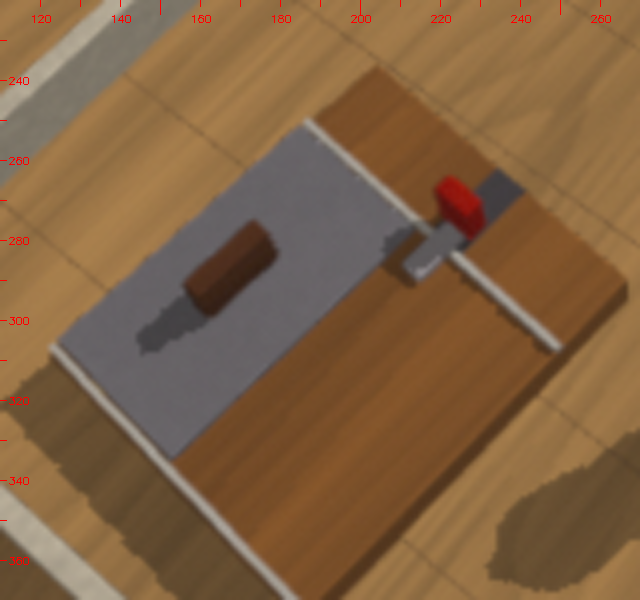

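View pics/m2.png

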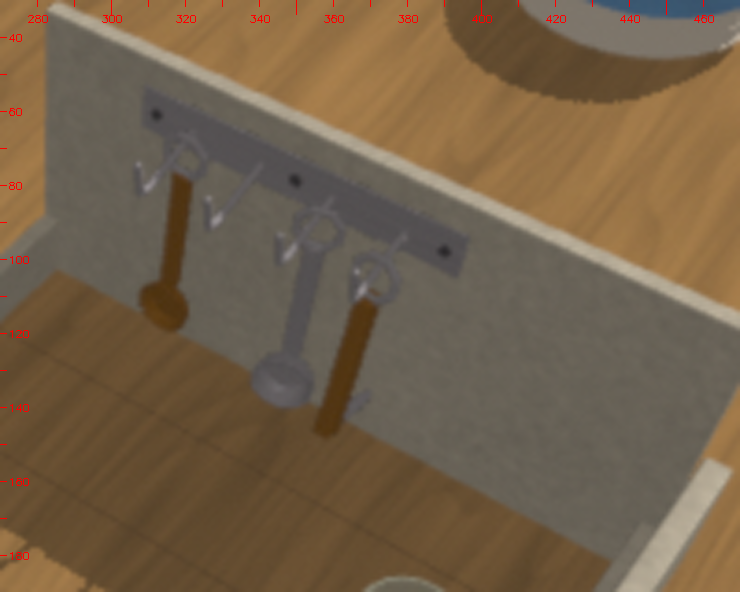

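```bash
python3 -c "
from workcell import finish_job
print(finish_job())"
```

```text
the job is handed in; nothing more can be done
None
```

The job is done and handed in at about 85 s of the 210 s allowed. No verdict was reported.

**What was done**
- **Lock and cover:** I drew the red lock back to its end stop and pushed the cover fully open.
- **Seam:** I ran the pick's tip from the brass dot to the far end at about 16 mm/s. Readings showed about 5–7 N upward during the run, after a brief 10 N at first touch. The scene pictures showed the tip on the seam at each check.
- **Hanging:** The pick, the bamboo spoon and the large steel spoon now hang on three of the four hooks. The small spoon was not in the drawer.
- **Closing up:** I pushed the cover shut and the lock home, both until they met their end stops.

**Last checks**
- The final pictures show all three items hanging. The cover and lock sit within about 1 pixel (2 mm) of where they were at the start.
- The jar, shaker and grinder look to be where they stood.
- The gripper is clear of everything.

**What went wrong or disagreed**
- My first grasp of the pick caught the rest's lips, with a 27 mm opening. I released it and grasped again.
- On one turn the arm ran into joint 7's range limit (about 147°) and stopped short; I turned back the other way.
- The scene camera read about 2–3 mm further out in x than the top camera. I went mostly by the top camera and by comparing positions within one picture.

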